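Load the levelling table and set it to float

TASK

Get the levelling table ready for the wafer carriers to settle on: put the torch that was left on it down on the bench, stand every white round wafer carrier centred in a ring of its own on the table top, and turn the console's pressure knob until its white pointer lines up with the raised steel tab. When all of that is done, and not before, push the console's lever towards the table, past the stiff detent, so that it stays in its last notch (float). Leave the mirror mount, dropper bottle and hex-key set where they are.

Things in the scene. Friction and masses are not known exactly. Their poses are not given: they have to be found in the camera images.
- carrier_1: round white wafer carrier, a flat lidded disc 66 mm across and 18 mm high (lower 10 mm is 62 mm across); origin at the centre of its underside, z up. Three or four carriers are present, standing on the bench at the left.
- carrier_2: round white wafer carrier, a flat lidded disc 66 mm across and 18 mm high (lower 10 mm is 62 mm across); origin at the centre of its underside, z up. Three or four carriers are present, standing on the bench at the left.
- carrier_3: round white wafer carrier, a flat lidded disc 66 mm across and 18 mm high (lower 10 mm is 62 mm across); origin at the centre of its underside, z up. Three or four carriers are present, standing on the bench at the left.
- carrier_4: round white wafer carrier, a flat lidded disc 66 mm across and 18 mm high (lower 10 mm is 62 mm across); origin at the centre of its underside, z up. Three or four carriers are present, standing on the bench at the left.
- torch: small black torch with a blue tail cap, 24x98x24 mm, lying on the levelling table; origin at the centre of its underside, its length along its own y axis, z up
- float_table: levelling table: square aluminium plate 210x210 mm on rubber bellows feet, fixed to the bench; origin at the centre of its underside, its top 44 mm above that, flat and without a rim; sides along its x and y axes
- station_1 (a point): centre, at top-plate height, of one of the four dark ring lines 77 mm across drawn on the levelling table (ring centres 104 mm apart, in a square)
- station_2 (a point): centre, at top-plate height, of one of the four dark ring lines 77 mm across drawn on the levelling table (ring centres 104 mm apart, in a square)
- station_3 (a point): centre, at top-plate height, of one of the four dark ring lines 77 mm across drawn on the levelling table (ring centres 104 mm apart, in a square)
- station_4 (a point): centre, at top-plate height, of one of the four dark ring lines 77 mm across drawn on the levelling table (ring centres 104 mm apart, in a square)
- console: grey valve console, 250 (x) x 140 (y) x 55 mm high, fixed to the bench to the right of the levelling table; origin at the centre of its underside, x away from the robot. Its knob sits at the near end, its lever at the far end
- knob_axis (a point): point on the knob's upright turning axis at the console's top face (55 mm above the bench). The knob is a black disc 68 mm across, 12 mm high, with a grip bar 62 mm long, 14 mm wide rising from 12 to 38 mm above this point
- knob (a joint): angle of the pressure knob in rad, growing clockwise seen from above, 0 to 5 (stops at the ends); stays where it is left (friction 0.06 N m). At 0 its pointer lies along the console's +x axis
- knob_pointer (a point): point 42 mm from the knob's axis, 4 mm above the console's top, on the line of the knob's pointer: the end of the grip bar that has the white line
- mark_point (a point): point 42 mm from the knob's axis, 4 mm above the console's top, on the middle line of the set mark: the one raised steel tab (16x6x8 mm) on the collar round the knob. The collar is fixed for the run
- lever (a joint): float lever angle, rad, in the console's y-z plane, growing as the ball moves to the console's +y (to the table). At angle t it leans t - 0.5 from upright to +y. Notches: lock below 0.05, hold 0.3 to 0.48, float 0.93 to 1.0 (stop); starts in lock or hold. Lock to hold takes about 4 N at the ball; hold to float about 12 N (top of the detent at 0.7, then it snaps on and stays)
- lever_ball (a point): centre of the lever's black ball, 36 mm across, 105 mm from the pivot, on a 12 mm round steel rod
- lever_pivot (a point): the lever's pivot, 30 mm above the console's underside; the hinge runs along the console's x axis. A raised block 50 (x) x 110 (y) mm round the lever stands 67 mm above the underside
- mirror_mount: small black mirror mount with two knobs, 38x34x34 mm, a bystander; origin at its underside
- dropper_bottle: amber dropper bottle, 33 mm across, 94 mm tall, a bystander; origin at its underside
- hex_key_set: folding hex-key set with a yellow grip, 31x118x18 mm, a bystander; origin at its underside
Things that resemble listed ones, but are neither listed nor needed, are in the scene too. What is shaped like the carrier_4 but purple or yellow is not meant.

How it is judged:
By the outcome, as a careful person would: the job done as asked, in the order asked, and still so for the second after the job is handed in, with the robot touching nothing.
Of carrier_1, carrier_2, carrier_3, carrier_4 only 3 to 4 are there at a start; the rules pass over those that are not, and their reading is None.
At some moment in a run one of carrier_1, carrier_2, carrier_3, carrier_4 may be knocked a few centimetres aside while the robot is not near it.
Once in a run the grip may slacken for a moment while it holds something.
It also fails if it takes over 210 s, if anything falls off the work surface, if the arm or the gripper's body presses on something with over 40 N, if the wrist force passes 120 N, or if a joint passes its speed limit or range.

ROBOT

A 7-joint arm with a two-finger parallel gripper is mounted at the origin on a cart in front of the work surface, level with it; the furniture and walls round the work are solid. World frame = base frame: x ahead of the robot, y to its left, z up, the work surface at z = 0. Lengths are in m, angles in rad, forces in N, time in s.
With the tool pointing down it reaches from about 0.4 to 0.85 m from the base axis. Payload 4.5 kg.
Tool frame: the origin (TCP) lies on the centre line of the jaws, within the pads' length; the fingertips stand 8 mm ahead of it and the grasp point (between the pads) lies 11 mm behind it; z points along the fingers, y is the line along which they close (so a half turn about z gives the same grasp; the last joint's range is limited). The gripper opens to 85 mm and grips with 20 to 120 N. Pads are 22 mm wide; open, the fingers measure 114 mm over their backs; the gripper's body (76 mm by 85 mm) begins 54 mm behind the grasp point. The pads swing forward as they close: fully open they stand 13 mm farther back than shut.
Start: joints at [-1.077, 0.689, -0.195, 1.565, 0.157, 0.902, -0.215], TCP at [0.277, 0.56, 0.239] pointing down, gripper open.
Joint ranges: [-3.01, 3.01], [-0.46, 2.08], [-1.47, 1.51], [0.13, 2.56], [-1, 4.14], [0.04, 2.09], [-2.66, 2.66]. Speed limits (rad/s): [2.57, 2.57, 3.14, 3.14, 3.14, 3.14, 3.14].

INTERFACE

Orientations are given as a unit quaternion [w, x, y, z].
In Python, from plant import bot gives the robot as it stands.
- The arm moves only by the tool jog_arm, never from a script. Its argument "rows" is a list of rows, each an object of numbers: "rx", "ry", "rz": the turn, a rotation vector about the tool's x, y, z in degrees; "dx", "dy", "dz": the shift along the tool's x, y, z in m; "gripper": the opening, from -1 (shut) to 1 (fully open). A call has 1 to 20 rows; each row shifts and turns the commanded pose from where the row before left it, along the tool's axes as they then stand; what a row does not reach is not made up. A row lasts 1/8 s, in which the tool goes at most 62.5 mm and 10.7 degrees, less where a joint would pass 70% of its speed; a pose out of reach is approached as far as the arm can. A call is refused whole if a number of a shift passes 0.0625 or a number of a turn 10.7, either way. A call with a gripper value outside its range is refused whole. The fingers move at their own pace and stop on an object; "newtons" is the grip in N (left out, the last holds). Time passes only in rows, so rows that do not move let the fingers close. It gives the time, the measured TCP pose, the force, the opening and the grip force at its end, in the units of the state.
- bot.observe(): the state, without advancing time (a new reading comes with each control period).
- bot.snapshot(name): name is "side" or "top" or "wrist"; returns a dict with "img" (400x640x3 uint8, red, green, blue), "mtx" (3x3 intrinsics, pixels), "origin" and "orientation" of the camera in the world; the wrist camera has in their place "T_tool_cam" (4x4, takes a point from camera to tool coordinates, whose origin is the TCP and whose axes are the flange's). Camera axes: x right, y up, looking along -z (the intrinsics and any distortion apply to the point x, -y, -z); pixel columns grow to the right and rows downward; lengths in m; the calibration is good to about 2 mm. A picture is of the moment at which its call begins: read the wrist's pose just before it. There is no depth.
- bot.sign_off(): hands the job in; it is judged then, once.
The state is a dict: "time_s": time; "qpos": joint angles; "joint_velocities": joint speeds; "joint_torque": joint torques, N m; "tcp_pos": TCP position; "eef_rot": TCP orientation; "wrist_force": force on the tool from outside, world axes, zero at the start; "torque": the same for the moment, N m; "grip_width": finger opening in m; "finger_force": force on a finger pad.
Only numpy, scipy, OpenCV 4.12 (cv2) and the standard library are available. Lean on these libraries where they do the work, as an engineer would, in place of code of your own. Each camera call takes 0.05 s, during which the arm holds its last target. There are 200 camera calls.

## Working session

There is one attempt and no reset: what is moved stays moved. The work goes in short steps, Python scripts to look and compute and a tool call to move; the robot and the scene stay as the last step left them, time stands still between calls to the robot, and variables do not carry over. Pictures are saved under pics/ and viewed, at most 14 in all, crops included, and the job is handed in when it is done.

Besides the shell and the picture viewer there is one more tool, called after "Emit:" by a JSON object that holds its "op" and its "data", one argument or row to a line. jog_arm: Moves the arm, as the interface text tells. Its arguments: {"type":"object","properties":{"rows":{"type":"array"},"newtons":{"type":"number"}},"required":["rows"]}

```bash
mkdir -p pics; ls; cat > h.py <<'E'
import numpy as np, cv2
from scipy.spatial.transform import Rotation as R
from plant import bot
def q2R(q): return R.from_quat([q[1],q[2],q[3],q[0]]).as_matrix()
def cam(s,st=None):
    "returns K, C(origin), Rwc"
    K=np.array(s['mtx'])
    if 'T_tool_cam' in s:
        T=np.array(s['T_tool_cam']); Rt=q2R(st['eef_rot'])
        return K,np.array(st['tcp_pos'])+Rt@T[:3,3],Rt@T[:3,:3]
    return K,np.array(s['origin']),q2R(s['orientation'])
def ray(c,u,v,z):
    K,C,Rw=c
    d=np.linalg.inv(K)@[u,v,1]; d=Rw@(d*[1,-1,-1])
    return C+d*(z-C[2])/d[2]
def proj(c,p):
    K,C,Rw=c
    x=K@((Rw.T@(np.array(p)-C))*[1,-1,-1]); return x[:2]/x[2]
def save(n,im): cv2.imwrite('pics/'+n,cv2.cvtColor(im,cv2.COLOR_RGB2BGR))
E
python3 - <<'E'
from h import *
st=bot.observe();print({k:np.round(v,3).tolist() for k,v in st.items()})
for n in ('top','side','wrist'):
    s=bot.snapshot(n); save(n+'0.png',s['img']); np.savez(n+'0.npz',**s)
    print(n,{k:np.round(v,3).tolist() for k,v in s.items() if k!='img'})
E
```

```text
pics
{'time_s': 0.0, 'qpos': [-1.077, 0.69, -0.195, 1.566, 0.157, 0.903, -0.215], 'joint_velocities': [0.0, -0.001, -0.0, -0.001, 0.001, 0.001, 0.002], 'joint_torque': [0.001, -53.959, -1.266, -15.854, 0.009, 0.01, 0.0], 'tcp_pos': [0.277, 0.559, 0.238], 'eef_rot': [-0.0, 0.228, 0.974, -0.001], 'wrist_force': [0.709, 1.124, -0.061], 'torque': [0.004, 0.027, 0.011], 'finger_force': 0.0, 'grip_width': 0.085}
top {'mtx': [[405.682, 0.0, 319.348], [0.0, 405.682, 201.22], [0.0, 0.0, 1.0]], 'origin': [0.424, 0.005, 1.21], 'orientation': [-0.699, -0.057, 0.04, 0.711]}
side {'mtx': [[492.665, 0.0, 312.338], [0.0, 492.665, 201.742], [0.0, 0.0, 1.0]], 'origin': [1.112, 0.371, 1.162], 'orientation': [0.444, 0.127, 0.237, 0.855]}
wrist {'mtx': [[337.21, 0.0, 320.223], [0.0, 337.21, 204.408], [0.0, 0.0, 1.0]], 'T_tool_cam': [[-0.0, 0.963, 0.268, 0.068], [1.0, 0.0, -0.0, 0.0], [-0.0, 0.268, -0.963, -0.136], [0.0, 0.0, 0.0, 1.0]]}
```

View pics/top0.png

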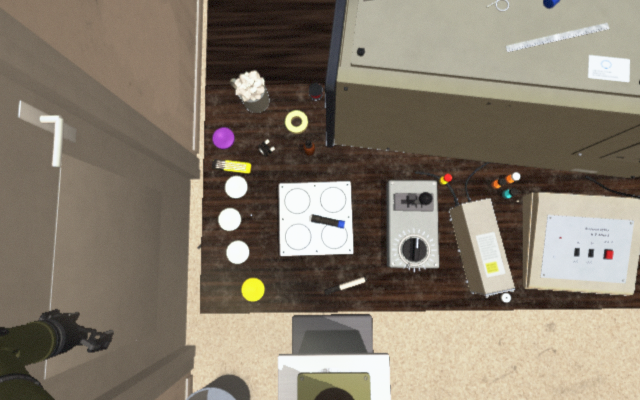

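View pics/side0.png

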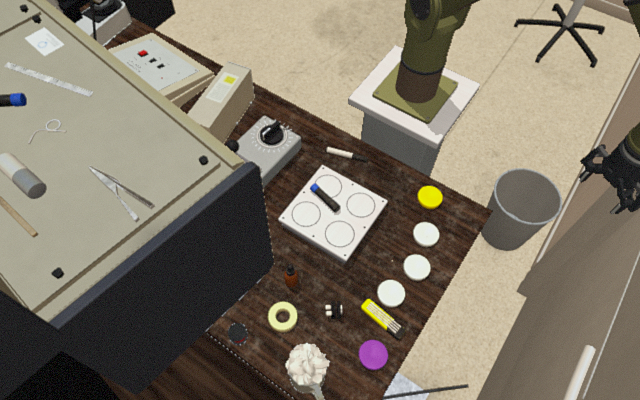

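The top view shows three white discs, at (236,187), (230,219) and (237,252). The lookalikes are the purple disc (223,138), the yellow disc (253,289) and the tape ring (296,121). The torch is at (328,222) on the table, with its blue tail at (341,225). A white-and-black pen at (352,284) is not the torch. The console's knob is at (413,250) and its lever is at about (425,198). The side view agrees: three white discs.

```bash
cat > meas.py <<'E'
from h import *
def white(s,c,z,box,amin=150,amax=900):
    im=s['img']; x0,y0,x1,y1=box
    hsv=cv2.cvtColor(im,cv2.COLOR_RGB2HSV)
    m=((hsv[...,2]>190)&(hsv[...,1]<40)).astype('uint8'); k=np.zeros_like(m);k[y0:y1,x0:x1]=m[y0:y1,x0:x1]
    n,l,stt,cen=cv2.connectedComponentsWithStats(k)
    for i in range(1,n):
        if amin<stt[i,4]<amax: print('blob',cen[i].round(1),stt[i,2:5],ray(c,*cen[i],z).round(4))
E
python3 - <<'E'
from meas import *
t=np.load('top0.npz');c=cam(t)
white(t,c,.018,(205,150,262,310))
s=np.load('side0.npz');cs=cam(s)
white(s,cs,.018,(360,200,460,320))
im=t['img']
for n,(u,v,z) in dict(torchblue=(344,225,.056),torchhead=(312,218,.056),torchmid=(328,222,.056),tl=(280,183,.044),tr=(351,181,.044),br=(354,254,.044),bl=(280,256,.044),knob=(413,250,.067),ctl=(389,181,.055),ctr=(437,181,.055),cbr=(437,268,.055),cbl=(389,268,.055),ball=(425,199,.13)).items(): print(n,ray(c,u,v,z).round(3))
a=cv2.resize(im[170:275,270:450],None,fx=4.4,fy=4.4,interpolation=cv2.INTER_CUBIC); save('crop1.png',a)
E
```

```text
blob [235.8 186.6] [ 22  22 375] [0.6384 0.2814 0.018 ]
blob [229.3 219. ] [ 22  23 391] [0.5415 0.2996 0.018 ]
blob [237.3 251.9] [ 22  23 400] [0.4443 0.2743 0.018 ]
blob [368.8 213.2] [ 27  40 539] [0.4835 0.123  0.018 ]
blob [425.9 233.3] [ 25  23 450] [0.4491 0.277  0.018 ]
blob [416.6 266.4] [ 26  24 501] [0.5459 0.3025 0.018 ]
blob [390.9 292.5] [ 27  26 549] [0.6431 0.2844 0.018 ]
torchblue [ 0.515 -0.038  0.056]
torchhead [0.536 0.053 0.056]
torchmid [0.524 0.007 0.056]
tl [0.642 0.145 0.044]
tr [ 0.644 -0.062  0.044]
br [ 0.433 -0.065  0.044]
bl [0.43  0.146 0.044]
knob [ 0.441 -0.228  0.067]
ctl [ 0.64  -0.171  0.055]
ctr [ 0.637 -0.308  0.055]
cbr [ 0.39  -0.295  0.055]
cbl [ 0.392 -0.161  0.055]
ball [ 0.575 -0.253  0.13 ]
```

View pics/crop1.png

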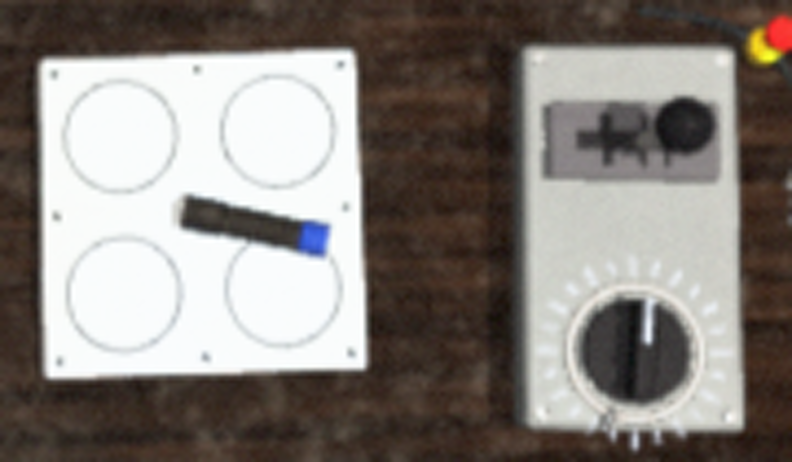

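```bash
cat >> h.py <<'E'
def yaw(st): x=q2R(st['eef_rot'])[:,0]; return np.degrees(np.arctan2(x[1],x[0]))
def go(x,y,z,yw=None,st=None):
    "shift in present tool axes (mm), then rz in deg"
    st=st or bot.observe(); Rt=q2R(st['eef_rot'])
    d=Rt.T@(np.array([x,y,z])-st['tcp_pos'])
    r=0 if yw is None else -((yw-yaw(st)+180)%360-180)
    print('at',np.round(st['tcp_pos'],4),'yaw %.1f'%yaw(st),'t',round(st['time_s'],1),'w',round(st['grip_width'],4),'SHIFT mm',(d*1e3).round(1),'tilt',Rt[:,2].round(3),'RZ %.1f'%r)
E
python3 -c "
from h import *
go(.52,.01,.23,77)"
```

```text
at [0.2772 0.5597 0.2387] yaw 153.7 t 0.1 w 0.0853 SHIFT mm [-461.5 -384.8    9.3] tilt [-0.001 -0.001 -1.   ] RZ 76.7
```

Emit:
{"op": "jog_arm", "data": {
  "rows": [
    {"dx": -0.033, "dy": -0.0275},
    {"dx": -0.033, "dy": -0.0275},
    {"dx": -0.033, "dy": -0.0275},
    {"dx": -0.033, "dy": -0.0275},
    {"dx": -0.033, "dy": -0.0275},
    {"dx": -0.033, "dy": -0.0275},
    {"dx": -0.033, "dy": -0.0275},
    {"dx": -0.033, "dy": -0.0275},
    {"dx": -0.033, "dy": -0.0275},
    {"dx": -0.033, "dy": -0.0275},
    {"dx": -0.033, "dy": -0.0275},
    {"dx": -0.033, "dy": -0.0275},
    {"dx": -0.033, "dy": -0.0275},
    {"dx": -0.033, "dy": -0.0275}
  ]
}}

```text
invalid input at $.rows[0]: expected keys rx, ry, rz, dx, dy, dz, gripper
```

Emit:
{"op": "jog_arm", "data": {
  "rows": [
    {"rz": 9.6},
    {"rz": 9.6},
    {"rz": 9.6},
    {"rz": 9.6},
    {"rz": 9.6},
    {"rz": 9.6},
    {"rz": 9.6},
    {"rz": 9.6},
    {},
    {}
  ]
}}

```text
invalid input at $.rows[0]: expected keys rx, ry, rz, dx, dy, dz, gripper
```

```bash
python3 - <<'E'
from meas import *
st=bot.observe(); s=bot.snapshot('wrist'); save('w1.png',s['img']); np.savez('w1.npz',**s,**st)
go(.52,.01,.23,77,st); print(np.round(st['qpos'],2))
E
```

```text
at [0.2772 0.5597 0.2387] yaw 153.7 t 0.1 w 0.0853 SHIFT mm [-461.5 -384.8    9.3] tilt [-0.001 -0.001 -1.   ] RZ 76.7
[-1.08  0.69 -0.19  1.57  0.16  0.9  -0.22]
```

View pics/w1.png

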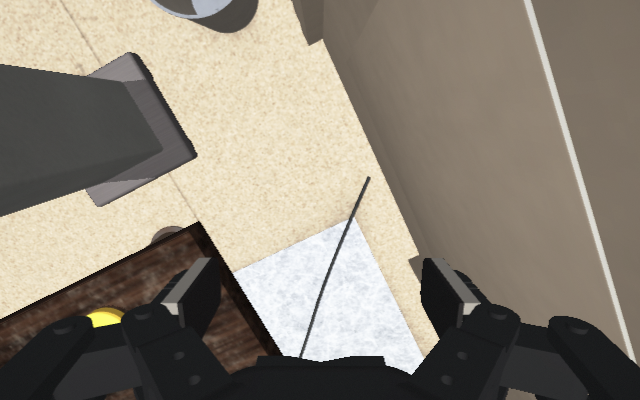

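The picture shows only the fingers (190,290)/(445,290) and the floor, because the moves were refused: every row needs all seven keys. I'm sending them again in full.

Emit:
{"op": "jog_arm", "data": {
  "rows": [
    {"dx": -0.033, "dy": -0.0275, "dz": 0, "rx": 0, "ry": 0, "rz": 0, "gripper": 1},
    {"dx": -0.033, "dy": -0.0275, "dz": 0, "rx": 0, "ry": 0, "rz": 0, "gripper": 1},
    {"dx": -0.033, "dy": -0.0275, "dz": 0, "rx": 0, "ry": 0, "rz": 0, "gripper": 1},
    {"dx": -0.033, "dy": -0.0275, "dz": 0, "rx": 0, "ry": 0, "rz": 0, "gripper": 1},
    {"dx": -0.033, "dy": -0.0275, "dz": 0, "rx": 0, "ry": 0, "rz": 0, "gripper": 1},
    {"dx": -0.033, "dy": -0.0275, "dz": 0, "rx": 0, "ry": 0, "rz": 0, "gripper": 1},
    {"dx": -0.033, "dy": -0.0275, "dz": 0, "rx": 0, "ry": 0, "rz": 0, "gripper": 1},
    {"dx": -0.033, "dy": -0.0275, "dz": 0, "rx": 0, "ry": 0, "rz": 0, "gripper": 1},
    {"dx": -0.033, "dy": -0.0275, "dz": 0, "rx": 0, "ry": 0, "rz": 0, "gripper": 1},
    {"dx": -0.033, "dy": -0.0275, "dz": 0, "rx": 0, "ry": 0, "rz": 0, "gripper": 1},
    {"dx": -0.033, "dy": -0.0275, "dz": 0, "rx": 0, "ry": 0, "rz": 0, "gripper": 1},
    {"dx": -0.033, "dy": -0.0275, "dz": 0, "rx": 0, "ry": 0, "rz": 0, "gripper": 1},
    {"dx": -0.033, "dy": -0.0275, "dz": 0, "rx": 0, "ry": 0, "rz": 0, "gripper": 1},
    {"dx": -0.033, "dy": -0.0275, "dz": 0, "rx": 0, "ry": 0, "rz": 0, "gripper": 1}
  ]
}}

```text
time_s: 1.95
tcp_pos: [0.521, 0.0088, 0.2393]
eef_rot: [-0.0, 0.228, 0.974, 0.0]
wrist_force: [-0.3, 0.5, 0.0]
grip_width: 0.0853
finger_force: 0.0
```

Emit:
{"op": "jog_arm", "data": {
  "rows": [
    {"dx": 0, "dy": 0, "dz": 0, "rx": 0, "ry": 0, "rz": 9.6, "gripper": 1},
    {"dx": 0, "dy": 0, "dz": 0, "rx": 0, "ry": 0, "rz": 9.6, "gripper": 1},
    {"dx": 0, "dy": 0, "dz": 0, "rx": 0, "ry": 0, "rz": 9.6, "gripper": 1},
    {"dx": 0, "dy": 0, "dz": 0, "rx": 0, "ry": 0, "rz": 9.6, "gripper": 1},
    {"dx": 0, "dy": 0, "dz": 0, "rx": 0, "ry": 0, "rz": 9.6, "gripper": 1},
    {"dx": 0, "dy": 0, "dz": 0, "rx": 0, "ry": 0, "rz": 9.6, "gripper": 1},
    {"dx": 0, "dy": 0, "dz": 0, "rx": 0, "ry": 0, "rz": 9.6, "gripper": 1},
    {"dx": 0, "dy": 0, "dz": 0, "rx": 0, "ry": 0, "rz": 9.6, "gripper": 1},
    {"dx": 0, "dy": 0, "dz": 0, "rx": 0, "ry": 0, "rz": 0, "gripper": 1},
    {"dx": 0, "dy": 0, "dz": 0, "rx": 0, "ry": 0, "rz": 0, "gripper": 1}
  ]
}}

```text
time_s: 3.2
tcp_pos: [0.5205, 0.0102, 0.2392]
eef_rot: [-0.0, 0.782, 0.623, -0.0]
wrist_force: [0.0, 0.5, -0.0]
grip_width: 0.0852
finger_force: 0.0
```

```bash
python3 - <<'E'
from meas import *
st=bot.observe(); s=bot.snapshot('wrist'); save('w2.png',s['img']); np.savez('w2.npz',**s,**st)
go(.52,.01,.23,77,st); print(np.round(st['qpos'],2))
E
```

```text
at [0.5205 0.0102 0.2392] yaw 77.0 t 3.2 w 0.0852 SHIFT mm [-0.3 -0.4  9.2] tilt [-0.  0. -1.] RZ 0.0
[-0.19  0.56  0.13  1.89 -0.11  0.7  -0.22]
```

View pics/w2.png

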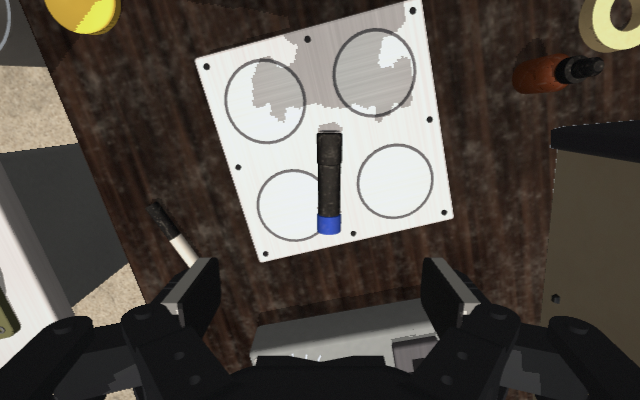

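The wrist view shows the torch upright at (329,180), with its head at (329,128) and tail at (329,235). The ring centres are near (265,101), (374,72), (395,181) and (292,205).

```bash
python3 - <<'E'
from meas import *
f=np.load('w2.npz'); c=cam(f,f)
for u,v in [(265,101),(374,72),(395,181),(292,205)]: print('ring',ray(c,u,v,.044).round(4))
for u,v in [(207,67),(413,11),(444,212),(265,254)]: print('screw',ray(c,u,v,.044).round(4))
# ring refine with Hough on top & wrist
a=ray(c,329.5,131,.056);b=ray(c,329.5,233,.056);m=(a+b)/2;print('torch',a,b,m,np.degrees(np.arctan2(*(a-b)[[1,0]])))
go(m[0],m[1],.056,77)
t=np.load('top0.npz');ct=cam(t)
# top-view rings: crop coords/4.4+offset
for u,v in [(121,136),(278,132),(284,290),(125,294)]: print('topring',ray(ct,u/4.4+270,v/4.4+170,.044).round(4))
E
```

```text
ring [0.4871 0.0967 0.044 ]
ring [0.5914 0.0988 0.044 ]
ring [ 0.5932 -0.0062  0.044 ]
ring [ 0.4868 -0.0072  0.044 ]
screw [0.4434 0.1373 0.044 ]
screw [0.6339 0.1404 0.044 ]
screw [ 0.6367 -0.0494  0.044 ]
screw [ 0.4455 -0.0531  0.044 ]
torch [0.53993904 0.05697042 0.056     ] [ 0.51810876 -0.04095264  0.056     ] [0.5290239  0.00800889 0.056     ] 77.43239036382032
at [0.5205 0.0101 0.2392] yaw 77.0 t 3.2 w 0.0856 SHIFT mm [ -0.2   8.8 183.2] tilt [-0.  0. -1.] RZ -0.0
topring [0.5882 0.0945 0.044 ]
topring [ 0.5889 -0.0092  0.044 ]
topring [ 0.485 -0.011  0.044]
topring [0.4841 0.0927 0.044 ]
```

Emit:
{"op": "jog_arm", "data": {
  "rows": [
    {"dx": 0, "dy": 0.009, "dz": 0.03, "rx": 0, "ry": 0, "rz": 0, "gripper": 1},
    {"dx": 0, "dy": 0, "dz": 0.03, "rx": 0, "ry": 0, "rz": 0, "gripper": 0.6},
    {"dx": 0, "dy": 0, "dz": 0.03, "rx": 0, "ry": 0, "rz": 0, "gripper": 0.3},
    {"dx": 0, "dy": 0, "dz": 0.03, "rx": 0, "ry": 0, "rz": 0, "gripper": 0.3},
    {"dx": 0, "dy": 0, "dz": 0.03, "rx": 0, "ry": 0, "rz": 0, "gripper": 0.3},
    {"dx": 0, "dy": 0, "dz": 0.02, "rx": 0, "ry": 0, "rz": 0, "gripper": 0.3},
    {"dx": 0, "dy": 0, "dz": 0.01, "rx": 0, "ry": 0, "rz": 0, "gripper": 0.3},
    {"dx": 0, "dy": 0, "dz": 0, "rx": 0, "ry": 0, "rz": 0, "gripper": 0.3},
    {"dx": 0, "dy": 0, "dz": 0, "rx": 0, "ry": 0, "rz": 0, "gripper": -1},
    {"dx": 0, "dy": 0, "dz": 0, "rx": 0, "ry": 0, "rz": 0, "gripper": -1},
    {"dx": 0, "dy": 0, "dz": 0, "rx": 0, "ry": 0, "rz": 0, "gripper": -1},
    {"dx": 0, "dy": 0, "dz": 0, "rx": 0, "ry": 0, "rz": 0, "gripper": -1},
    {"dx": 0, "dy": 0, "dz": 0, "rx": 0, "ry": 0, "rz": 0, "gripper": -1}
  ],
  "newtons": 50
}}

```text
time_s: 4.88
tcp_pos: [0.5298, 0.0081, 0.0603]
eef_rot: [0.0, 0.783, 0.622, 0.001]
wrist_force: [-1.5, 0.2, 5.6]
grip_width: 0.0199
finger_force: 48.9
```

Emit:
{"op": "jog_arm", "data": {
  "rows": [
    {"dx": 0, "dy": 0, "dz": -0.01, "rx": 0, "ry": 0, "rz": 0, "gripper": -1},
    {"dx": 0, "dy": 0, "dz": -0.02, "rx": 0, "ry": 0, "rz": 0, "gripper": -1},
    {"dx": 0, "dy": 0, "dz": -0.02, "rx": 0, "ry": 0, "rz": 0, "gripper": -1},
    {"dx": 0, "dy": 0, "dz": 0, "rx": 0, "ry": 0, "rz": 0, "gripper": -1}
  ]
}}

```text
time_s: 5.38
tcp_pos: [0.5304, 0.0081, 0.1108]
eef_rot: [0.001, 0.783, 0.622, 0.001]
wrist_force: [0.3, -0.3, -0.7]
grip_width: 0.0194
finger_force: 49.1
```

```bash
python3 -c "
from h import *
go(.5,-.115,.013,180)"
```

```text
at [0.5304 0.0081 0.1108] yaw 76.9 t 5.4 w 0.0194 SHIFT mm [-126.9   -2.    97.7] tilt [ 0.003  0.    -1.   ] RZ -103.1
```

Emit:
{"op": "jog_arm", "data": {
  "rows": [
    {"dx": -0.025, "dy": 0, "dz": -0.01, "rx": 0, "ry": 0, "rz": 0, "gripper": -1},
    {"dx": -0.025, "dy": 0, "dz": 0, "rx": 0, "ry": 0, "rz": 0, "gripper": -1},
    {"dx": -0.025, "dy": 0, "dz": 0, "rx": 0, "ry": 0, "rz": 0, "gripper": -1},
    {"dx": -0.026, "dy": -0.001, "dz": 0, "rx": 0, "ry": 0, "rz": 0, "gripper": -1},
    {"dx": -0.026, "dy": -0.001, "dz": 0, "rx": 0, "ry": 0, "rz": 0, "gripper": -1},
    {"dx": 0, "dy": 0, "dz": 0, "rx": 0, "ry": 0, "rz": -10.3, "gripper": -1},
    {"dx": 0, "dy": 0, "dz": 0, "rx": 0, "ry": 0, "rz": -10.3, "gripper": -1},
    {"dx": 0, "dy": 0, "dz": 0, "rx": 0, "ry": 0, "rz": -10.3, "gripper": -1},
    {"dx": 0, "dy": 0, "dz": 0, "rx": 0, "ry": 0, "rz": -10.3, "gripper": -1},
    {"dx": 0, "dy": 0, "dz": 0, "rx": 0, "ry": 0, "rz": -10.3, "gripper": -1},
    {"dx": 0, "dy": 0, "dz": 0, "rx": 0, "ry": 0, "rz": -10.3, "gripper": -1},
    {"dx": 0, "dy": 0, "dz": 0, "rx": 0, "ry": 0, "rz": -10.3, "gripper": -1},
    {"dx": 0, "dy": 0, "dz": 0, "rx": 0, "ry": 0, "rz": -10.3, "gripper": -1},
    {"dx": 0, "dy": 0, "dz": 0, "rx": 0, "ry": 0, "rz": -10.3, "gripper": -1},
    {"dx": 0, "dy": 0, "dz": 0, "rx": 0, "ry": 0, "rz": -10.3, "gripper": -1},
    {"dx": 0, "dy": 0, "dz": 0, "rx": 0, "ry": 0, "rz": 0, "gripper": -1},
    {"dx": 0, "dy": 0, "dz": 0, "rx": 0, "ry": 0, "rz": 0, "gripper": -1}
  ]
}}

```text
time_s: 7.5
tcp_pos: [0.4982, -0.1152, 0.1189]
eef_rot: [-0.0, 0.003, 1.0, 0.0]
wrist_force: [0.7, -0.1, -0.8]
grip_width: 0.0199
finger_force: 49.0
```

```bash
python3 - <<'E'
from h import *
go(.5,-.115,.017,180)
st=bot.observe();s=bot.snapshot('wrist');np.savez('w3.npz',**s,**st);save('w3.png',s['img'])
E
```

```text
at [ 0.4982 -0.1152  0.1189] yaw 179.7 t 7.5 w 0.0199 SHIFT mm [-1.900e+00  1.000e-01  1.019e+02] tilt [-0.001  0.    -1.   ] RZ -0.3
```

View pics/w3.png

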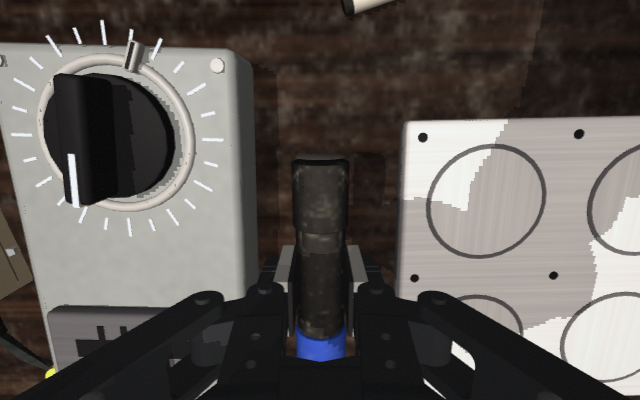

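The torch is held at (320,260) over a clear gap. The console's steel tab is at (134,55), and the knob's white pointer runs along (72,155)-(75,205). I'm lowering the torch now.

Emit:
{"op": "jog_arm", "data": {
  "rows": [
    {"dx": 0, "dy": 0, "dz": 0.03, "rx": 0, "ry": 0, "rz": 0, "gripper": -1},
    {"dx": 0, "dy": 0, "dz": 0.03, "rx": 0, "ry": 0, "rz": 0, "gripper": -1},
    {"dx": 0, "dy": 0, "dz": 0.025, "rx": 0, "ry": 0, "rz": 0, "gripper": -1},
    {"dx": 0, "dy": 0, "dz": 0.01, "rx": 0, "ry": 0, "rz": 0, "gripper": -1},
    {"dx": 0, "dy": 0, "dz": 0.007, "rx": 0, "ry": 0, "rz": 0, "gripper": -1},
    {"dx": 0, "dy": 0, "dz": 0, "rx": 0, "ry": 0, "rz": 0, "gripper": -1},
    {"dx": 0, "dy": 0, "dz": 0, "rx": 0, "ry": 0, "rz": 0, "gripper": -1}
  ]
}}

```text
time_s: 8.43
tcp_pos: [0.4989, -0.1153, 0.0179]
eef_rot: [0.001, 0.001, 1.0, -0.0]
wrist_force: [-0.9, -0.5, -1.9]
grip_width: 0.0198
finger_force: 49.0
```

Emit:
{"op": "jog_arm", "data": {
  "rows": [
    {"dx": 0, "dy": 0, "dz": 0, "rx": 0, "ry": 0, "rz": 0, "gripper": -0.1},
    {"dx": 0, "dy": 0, "dz": 0, "rx": 0, "ry": 0, "rz": 0, "gripper": -0.1},
    {"dx": 0, "dy": 0, "dz": 0, "rx": 0, "ry": 0, "rz": 0, "gripper": -0.1},
    {"dx": 0, "dy": 0, "dz": 0, "rx": 0, "ry": 0, "rz": 0, "gripper": -0.1},
    {"dx": 0, "dy": 0, "dz": -0.03, "rx": 0, "ry": 0, "rz": 0, "gripper": -0.1},
    {"dx": 0, "dy": 0, "dz": -0.05, "rx": 0, "ry": 0, "rz": 0, "gripper": -0.1},
    {"dx": 0, "dy": 0, "dz": -0.06, "rx": 0, "ry": 0, "rz": 0, "gripper": -0.1},
    {"dx": 0, "dy": 0, "dz": -0.06, "rx": 0, "ry": 0, "rz": 0, "gripper": -0.1},
    {"dx": 0, "dy": 0, "dz": 0, "rx": 0, "ry": 0, "rz": 0, "gripper": 0.5}
  ]
}}

```text
time_s: 9.55
tcp_pos: [0.5012, -0.1152, 0.2216]
eef_rot: [0.005, 0.002, 1.0, -0.001]
wrist_force: [-0.5, 0.7, -1.1]
grip_width: 0.0551
finger_force: 0.0
```

```bash
python3 - <<'E'
from h import *
f=np.load('w3.npz');c=cam(f,f)
tab=ray(c,132,55,.062);print('tab',tab)
# pointer line on bar top z=.093: ends
a=ray(c,71,155,.093);b=ray(c,75,205,.093);print('pt',a,b)
for u,v in [(60,78),(100,78),(63,205),(97,200)]: print('bar',ray(c,u,v,.093).round(4))
# collar/disc circle: left,right,top,bottom of outer collar
for u,v in [(192,140),(117,211)]: print('collar',ray(c,u,v,.058).round(4))
go(.441,-.228,.2,None)
t=bot.snapshot('top');np.savez('top1.npz',**t)
st=bot.observe();s=bot.snapshot('wrist');np.savez('w4.npz',**s,**st);save('w4.png',s['img'])
E
```

```text
tab [ 0.40146908 -0.21356644  0.062     ]
pt [ 0.45000689 -0.23359929  0.093     ] [ 0.47477116 -0.23666585  0.093     ]
bar [ 0.4155 -0.2315  0.093 ]
bar [ 0.4156 -0.2135  0.093 ]
bar [ 0.4747 -0.2426  0.093 ]
bar [ 0.4723 -0.2253  0.093 ]
collar [ 0.4461 -0.1882  0.058 ]
collar [ 0.4884 -0.2384  0.058 ]
at [ 0.5012 -0.1152  0.2216] yaw 179.8 t 9.6 w 0.0551 SHIFT mm [  60.1 -113.    21.1] tilt [ 0.009 -0.001 -1.   ] RZ 0.0
```

View pics/w4.png

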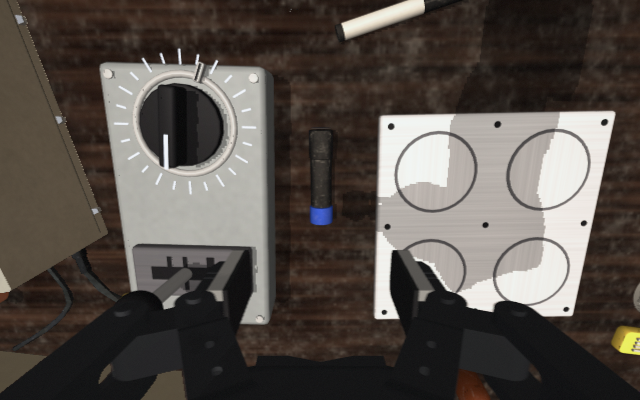

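The torch lies on the bench at (320,175). The tab is at (200,72), the pointer at (166,150) and the collar centre at about (185,124).

```bash
python3 - <<'E'
from h import *
f=np.load('w4.npz');c=cam(f,f)
L=[ray(c,u,v,.058) for u,v in [(133,126),(237,126),(186,68),(186,180)]]
print(np.round(L,4)); 
print('tab',ray(c,200,72,.062),'ptr',ray(c,165,136,.093),ray(c,167,166,.093))
for u,v in [(158,86),(184,86),(158,167),(183,163)]: print('bar',ray(c,u,v,.093).round(4))
for u,v in [(101,66),(270,66),(274,322),(136,322)]: print('console',ray(c,u,v,.055).round(4))
print('rodtop',ray(c,185,273,.1))
go(.4445,-.2285,.16,169);print(np.round(bot.observe()['qpos'],2))
E
```

```text
[[ 0.4445 -0.2757  0.058 ]
 [ 0.4448 -0.1865  0.058 ]
 [ 0.3983 -0.225   0.058 ]
 [ 0.4917 -0.2355  0.058 ]]
tab [ 0.40178108 -0.21254268  0.062     ] ptr [ 0.45036405 -0.23347288  0.093     ] [ 0.47337574 -0.23488191  0.093     ]
bar [ 0.4143 -0.234   0.093 ]
bar [ 0.4144 -0.2149  0.093 ]
bar [ 0.4741 -0.242   0.093 ]
bar [ 0.4711 -0.2221  0.093 ]
console [ 0.3962 -0.2963  0.055 ]
console [ 0.3967 -0.1565  0.055 ]
console [ 0.6407 -0.1632  0.055 ]
console [ 0.6403 -0.3046  0.055 ]
rodtop [ 0.56190671 -0.22811755  0.1       ]
at [ 0.4982 -0.1156  0.2176] yaw 179.8 t 9.7 w 0.064 SHIFT mm [  53.4 -113.    57.6] tilt [ 0.    -0.001 -1.   ] RZ 10.8
[ 0.49  0.62 -0.56  1.92  0.48  0.74  1.22]
```

Emit:
{"op": "jog_arm", "data": {
  "rows": [
    {"dx": 0.018, "dy": -0.0378, "dz": 0, "rx": 0, "ry": 0, "rz": 0, "gripper": 0.3},
    {"dx": 0.018, "dy": -0.0378, "dz": 0, "rx": 0, "ry": 0, "rz": 0, "gripper": 0.3},
    {"dx": 0.018, "dy": -0.0378, "dz": 0.02, "rx": 0, "ry": 0, "rz": 0, "gripper": 0.3},
    {"dx": 0, "dy": 0, "dz": 0.03, "rx": 0, "ry": 0, "rz": 8.5, "gripper": 0.3},
    {"dx": 0, "dy": 0, "dz": 0.03, "rx": 0, "ry": 0, "rz": 0, "gripper": 0.3},
    {"dx": 0, "dy": 0, "dz": 0.03, "rx": 0, "ry": 0, "rz": 0, "gripper": 0.3},
    {"dx": 0, "dy": 0, "dz": 0.018, "rx": 0, "ry": 0, "rz": 0, "gripper": 0.3},
    {"dx": 0, "dy": 0, "dz": 0, "rx": 0, "ry": 0, "rz": 0, "gripper": 0.3}
  ]
}}

```text
time_s: 10.65
tcp_pos: [0.442, -0.2275, 0.0869]
eef_rot: [-0.003, 0.075, 0.997, 0.001]
wrist_force: [-0.4, -0.1, -0.1]
grip_width: 0.0558
finger_force: 0.0
```

```bash
python3 - <<'E'
from h import *
go(.4445,-.229,.09,171.5)
st=bot.observe();print(np.round(st['wrist_force'],1))
E
```

```text
at [ 0.442  -0.2275  0.0869] yaw 171.4 t 10.7 w 0.0558 SHIFT mm [-2.7 -1.1 -3.1] tilt [-0.006  0.002 -1.   ] RZ -0.1
[-0.4 -0.1 -0.1]
```

Emit:
{"op": "jog_arm", "data": {
  "rows": [
    {"dx": -0.0025, "dy": -0.001, "dz": -0.004, "rx": 0, "ry": 0, "rz": 0, "gripper": 0.3},
    {"dx": 0, "dy": 0, "dz": 0, "rx": 0, "ry": 0, "rz": 0, "gripper": -1},
    {"dx": 0, "dy": 0, "dz": 0, "rx": 0, "ry": 0, "rz": 0, "gripper": -1},
    {"dx": 0, "dy": 0, "dz": 0, "rx": 0, "ry": 0, "rz": 0, "gripper": -1},
    {"dx": 0, "dy": 0, "dz": 0, "rx": 0, "ry": 0, "rz": 0, "gripper": -1},
    {"dx": 0, "dy": 0, "dz": 0, "rx": 0, "ry": 0, "rz": 0, "gripper": -1}
  ],
  "newtons": 40
}}

```text
time_s: 11.4
tcp_pos: [0.4463, -0.2324, 0.0942]
eef_rot: [0.0, 0.077, 0.997, -0.002]
wrist_force: [-1.2, -5.1, 3.8]
grip_width: 0.0126
finger_force: 40.3
```

Emit:
{"op": "jog_arm", "data": {
  "rows": [
    {"dx": 0, "dy": 0, "dz": 0, "rx": 0, "ry": 0, "rz": 8, "gripper": -1},
    {"dx": 0, "dy": 0, "dz": 0, "rx": 0, "ry": 0, "rz": 8, "gripper": -1},
    {"dx": 0, "dy": 0, "dz": 0, "rx": 0, "ry": 0, "rz": 8, "gripper": -1},
    {"dx": 0, "dy": 0, "dz": 0, "rx": 0, "ry": 0, "rz": 8, "gripper": -1},
    {"dx": 0, "dy": 0, "dz": 0, "rx": 0, "ry": 0, "rz": 8, "gripper": -1},
    {"dx": 0, "dy": 0, "dz": 0, "rx": 0, "ry": 0, "rz": 8, "gripper": -1},
    {"dx": 0, "dy": 0, "dz": 0, "rx": 0, "ry": 0, "rz": 8, "gripper": -1},
    {"dx": 0, "dy": 0, "dz": 0, "rx": 0, "ry": 0, "rz": 8, "gripper": -1},
    {"dx": 0, "dy": 0, "dz": 0, "rx": 0, "ry": 0, "rz": 8, "gripper": -1},
    {"dx": 0, "dy": 0, "dz": 0, "rx": 0, "ry": 0, "rz": 8, "gripper": -1},
    {"dx": 0, "dy": 0, "dz": 0, "rx": 0, "ry": 0, "rz": 8, "gripper": -1},
    {"dx": 0, "dy": 0, "dz": 0, "rx": 0, "ry": 0, "rz": 8, "gripper": -1},
    {"dx": 0, "dy": 0, "dz": 0, "rx": 0, "ry": 0, "rz": 0, "gripper": -1}
  ]
}}

```text
time_s: 13.02
tcp_pos: [0.444, -0.234, 0.0942]
eef_rot: [0.001, 0.793, 0.609, -0.002]
wrist_force: [-6.1, -8.2, 6.1]
grip_width: 0.0124
finger_force: 40.4
```

```bash
python3 - <<'E'
from h import *
go(.4445,-.229,.09,75)
st=bot.observe();print(np.round(st['wrist_force'],1),np.round(st['torque'],2),np.round(st['qpos'],2))
E
```

```text
at [ 0.444  -0.234   0.0942] yaw 75.0 t 13.0 w 0.0124 SHIFT mm [ 5.  -0.8  4.2] tilt [-0.002 -0.005 -1.   ] RZ -0.0
[-6.1 -8.2  6.1] [-1.78  1.16 -0.05] [ 0.38  0.78  0.02  2.06 -0.03  0.31  0.16]
```

Emit:
{"op": "jog_arm", "data": {
  "rows": [
    {"dx": 0, "dy": 0, "dz": 0, "rx": 0, "ry": 0, "rz": 7.5, "gripper": -1},
    {"dx": 0, "dy": 0, "dz": 0, "rx": 0, "ry": 0, "rz": 7.5, "gripper": -1},
    {"dx": 0, "dy": 0, "dz": 0, "rx": 0, "ry": 0, "rz": 7.5, "gripper": -1},
    {"dx": 0, "dy": 0, "dz": 0, "rx": 0, "ry": 0, "rz": 7.5, "gripper": -1},
    {"dx": 0, "dy": 0, "dz": 0, "rx": 0, "ry": 0, "rz": 7.5, "gripper": -1},
    {"dx": 0, "dy": 0, "dz": 0, "rx": 0, "ry": 0, "rz": 7.5, "gripper": -1},
    {"dx": 0, "dy": 0, "dz": 0, "rx": 0, "ry": 0, "rz": 7.5, "gripper": -1},
    {"dx": 0, "dy": 0, "dz": 0, "rx": 0, "ry": 0, "rz": 7.5, "gripper": -1},
    {"dx": 0, "dy": 0, "dz": 0, "rx": 0, "ry": 0, "rz": 7.5, "gripper": -1},
    {"dx": 0, "dy": 0, "dz": 0, "rx": 0, "ry": 0, "rz": 7.5, "gripper": -1},
    {"dx": 0, "dy": 0, "dz": 0, "rx": 0, "ry": 0, "rz": 7.5, "gripper": -1},
    {"dx": 0, "dy": 0, "dz": 0, "rx": 0, "ry": 0, "rz": 7.5, "gripper": -1},
    {"dx": 0, "dy": 0, "dz": 0, "rx": 0, "ry": 0, "rz": 0, "gripper": -1},
    {"dx": 0, "dy": 0, "dz": 0, "rx": 0, "ry": 0, "rz": 0, "gripper": -1}
  ]
}}

```text
time_s: 14.78
tcp_pos: [0.4426, -0.2317, 0.0941]
eef_rot: [0.001, 0.992, -0.129, -0.002]
wrist_force: [-9.0, -3.5, 10.4]
grip_width: 0.0127
finger_force: 40.9
```

```bash
python3 - <<'E'
from h import *
go(.4445,-.229,.09,-15)
st=bot.observe();print(np.round(st['wrist_force'],1),np.round(st['torque'],2),np.round(st['qpos'],2))
s=bot.snapshot('wrist');np.savez('w5.npz',**s,**st);save('w5.png',s['img'])
t=bot.snapshot('top');np.savez('top2.npz',**t)
E
```

```text
at [ 0.4426 -0.2317  0.0941] yaw -14.9 t 14.8 w 0.0127 SHIFT mm [ 1.1 -3.1  4.1] tilt [-0.004 -0.002 -1.   ] RZ 0.1
[-9.  -3.5 10.4] [-0.69  1.93 -0.04] [ 0.19  0.81  0.34  2.07 -0.71  0.37 -0.73]
```

Emit:
{"op": "jog_arm", "data": {
  "rows": [
    {"dx": 0, "dy": 0, "dz": 0, "rx": 0, "ry": 0, "rz": 0, "gripper": 0.2},
    {"dx": 0, "dy": 0, "dz": 0, "rx": 0, "ry": 0, "rz": 0, "gripper": 0.2},
    {"dx": 0, "dy": 0, "dz": 0, "rx": 0, "ry": 0, "rz": 0, "gripper": 0.2},
    {"dx": 0, "dy": 0, "dz": -0.03, "rx": 0, "ry": 0, "rz": 0, "gripper": 0.2},
    {"dx": -0.012, "dy": 0, "dz": -0.03, "rx": 0, "ry": 0, "rz": 0, "gripper": 0.2},
    {"dx": -0.015, "dy": 0, "dz": -0.03, "rx": 0, "ry": 0, "rz": 0, "gripper": 0.2},
    {"dx": -0.015, "dy": 0, "dz": 0, "rx": 0, "ry": 0, "rz": 0, "gripper": 0.2},
    {"dx": 0, "dy": 0, "dz": 0, "rx": 0, "ry": 0, "rz": 0, "gripper": 0.2},
    {"dx": 0, "dy": 0, "dz": 0, "rx": 0, "ry": 0, "rz": 0, "gripper": 0.2}
  ]
}}

```text
time_s: 16.0
tcp_pos: [0.4067, -0.2191, 0.1831]
eef_rot: [-0.0, 0.992, -0.127, 0.0]
wrist_force: [-0.0, -0.5, -0.7]
grip_width: 0.0512
finger_force: 0.0
```

```bash
python3 - <<'E'
from h import *
go(.4445,-.229,.09,-15)
st=bot.observe();
s=bot.snapshot('wrist');np.savez('w6.npz',**s,**st);c=cam(s,st)
p=proj(c,[.4444,-.231,.06]);print(p)
u,v=p.astype(int); im=s['img'][max(0,v-100):v+100,u-130:u+130];print(max(0,v-100),u-130)
save('w6.png',cv2.resize(im,None,fx=3,fy=3,interpolation=cv2.INTER_CUBIC))
E
```

```text
at [ 0.4067 -0.2191  0.1831] yaw -14.6 t 16.0 w 0.0512 SHIFT mm [39.   0.  93.1] tilt [ 0.001  0.    -1.   ] RZ 0.4
[323.25801809 149.3091094 ]
49 193
```

View pics/w6.png

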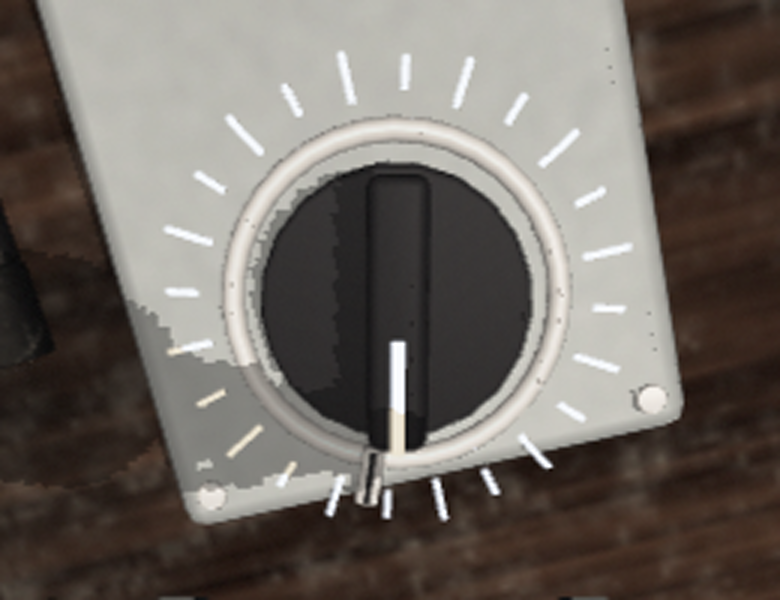

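The knob close-up shows the pointer straight down at (398,400) and the tab at (371,477). The collar centre is (395,291) in crop pixels, so a few more degrees clockwise are needed.

```bash
python3 - <<'E'
from h import *
f=np.load('w6.npz');c=cam(f,f)
P=lambda u,v,z:ray(c,193+u/3,49+v/3,z)
# collar circle fit at z=.059
pts=[(222,291),(569,291),(396,117),(396,466)]
C=np.mean([P(*p,.059) for p in pts],0);print('C',C)
D=np.mean([P(*p,.067) for p in [(262,300),(531,300),(397,163),(397,437)]],0);print('disc',D)
a,b=P(398,345,.093),P(397,450,.093);top=P(399,178,.093);bot_=P(397,442,.093);print('bar c',(top+bot_)/2)
ang=lambda d:np.degrees(np.arctan2(d[1],d[0]))%360
print('line',ang(b-a),'bar',ang(bot_-top))
for z in (.06,.063): 
    T=P(371,476,z);print('tab',T,ang(T-C),ang(T-D),np.linalg.norm(T-C))
print('tabaxis',ang(P(368,497,.063)-P(375,453,.063)))
E
```

```text
C [ 0.44535664 -0.23256004  0.059     ]
disc [ 0.44442524 -0.2324723   0.067     ]
bar c [ 0.44468394 -0.232453    0.093     ]
line 165.0900248918056 bar 165.19707717357718
tab [ 0.40092969 -0.21434118  0.06      ] 157.70217364304304 157.37118714144214 0.04802791453651857
tab [ 0.40176229 -0.21459458  0.063     ] 157.6031916030805 157.26409429534147 0.04732044554781335
tabaxis 156.54264439354046
```

```bash
python3 -c "
from h import *
go(.4448,-.2325,.0935,-14.9)"
```

```text
at [ 0.4067 -0.2192  0.183 ] yaw -14.6 t 16.1 w 0.0513 SHIFT mm [40.2  3.2 89.5] tilt [ 0. -0. -1.] RZ 0.3
```

Emit:
{"op": "jog_arm", "data": {
  "rows": [
    {"dx": 0.02, "dy": 0.0015, "dz": 0, "rx": 0, "ry": 0, "rz": 0.3, "gripper": 0.2},
    {"dx": 0.02, "dy": 0.0015, "dz": 0.02, "rx": 0, "ry": 0, "rz": 0, "gripper": 0.2},
    {"dx": 0, "dy": 0, "dz": 0.03, "rx": 0, "ry": 0, "rz": 0, "gripper": 0.2},
    {"dx": 0, "dy": 0, "dz": 0.025, "rx": 0, "ry": 0, "rz": 0, "gripper": 0.2},
    {"dx": 0, "dy": 0, "dz": 0.0145, "rx": 0, "ry": 0, "rz": 0, "gripper": 0.2},
    {"dx": 0, "dy": 0, "dz": 0, "rx": 0, "ry": 0, "rz": 0, "gripper": 0.2},
    {"dx": 0, "dy": 0, "dz": 0, "rx": 0, "ry": 0, "rz": 0, "gripper": -1},
    {"dx": 0, "dy": 0, "dz": 0, "rx": 0, "ry": 0, "rz": 0, "gripper": -1},
    {"dx": 0, "dy": 0, "dz": 0, "rx": 0, "ry": 0, "rz": 0, "gripper": -1},
    {"dx": 0, "dy": 0, "dz": 0, "rx": 0, "ry": 0, "rz": 0, "gripper": -1},
    {"dx": 0, "dy": 0, "dz": 0, "rx": 0, "ry": 0, "rz": 3.9, "gripper": -1},
    {"dx": 0, "dy": 0, "dz": 0, "rx": 0, "ry": 0, "rz": 3.9, "gripper": -1},
    {"dx": 0, "dy": 0, "dz": 0, "rx": 0, "ry": 0, "rz": 0, "gripper": -1},
    {"dx": 0, "dy": 0, "dz": 0, "rx": 0, "ry": 0, "rz": 0, "gripper": -1}
  ]
}}

```text
time_s: 17.8
tcp_pos: [0.4443, -0.2324, 0.0947]
eef_rot: [0.0, 0.98, -0.197, 0.001]
wrist_force: [-0.9, -0.1, 6.8]
grip_width: 0.0124
finger_force: 41.0
```

Emit:
{"op": "jog_arm", "data": {
  "rows": [
    {"dx": 0, "dy": 0, "dz": 0, "rx": 0, "ry": 0, "rz": 0, "gripper": 0.2},
    {"dx": 0, "dy": 0, "dz": 0, "rx": 0, "ry": 0, "rz": 0, "gripper": 0.2},
    {"dx": 0, "dy": 0, "dz": 0, "rx": 0, "ry": 0, "rz": 0, "gripper": 0.2},
    {"dx": 0, "dy": 0, "dz": -0.03, "rx": 0, "ry": 0, "rz": 0, "gripper": 0.2},
    {"dx": -0.012, "dy": 0, "dz": -0.03, "rx": 0, "ry": 0, "rz": 0, "gripper": 0.2},
    {"dx": -0.015, "dy": 0, "dz": -0.03, "rx": 0, "ry": 0, "rz": 0, "gripper": 0.2},
    {"dx": -0.015, "dy": 0, "dz": 0, "rx": 0, "ry": 0, "rz": 0, "gripper": 0.2},
    {"dx": 0, "dy": 0, "dz": 0, "rx": 0, "ry": 0, "rz": 0, "gripper": 0.2},
    {"dx": 0, "dy": 0, "dz": 0, "rx": 0, "ry": 0, "rz": 0, "gripper": 0.2}
  ]
}}

```text
time_s: 18.92
tcp_pos: [0.4057, -0.2162, 0.1836]
eef_rot: [0.0, 0.98, -0.197, 0.0]
wrist_force: [0.8, -0.8, 0.1]
grip_width: 0.0515
finger_force: 0.0
```

```bash
python3 - <<'E'
from h import *
go(.4445,-.229,.09,-15)
st=bot.observe();
s=bot.snapshot('wrist');np.savez('w7.npz',**s,**st);c=cam(s,st)
p=proj(c,[.4444,-.231,.06]);print(p)
u,v=p.astype(int); im=s['img'][max(0,v-100):v+100,u-130:u+130];print(max(0,v-100),u-130)
save('w7.png',cv2.resize(im,None,fx=3,fy=3,interpolation=cv2.INTER_CUBIC))
E
```

```text
at [ 0.4057 -0.2162  0.1836] yaw -22.7 t 18.9 w 0.0515 SHIFT mm [40.7 -3.2 93.6] tilt [ 0. -0. -1.] RZ -7.7
[318.8057873  146.54547248]
46 188
```

View pics/w7.png

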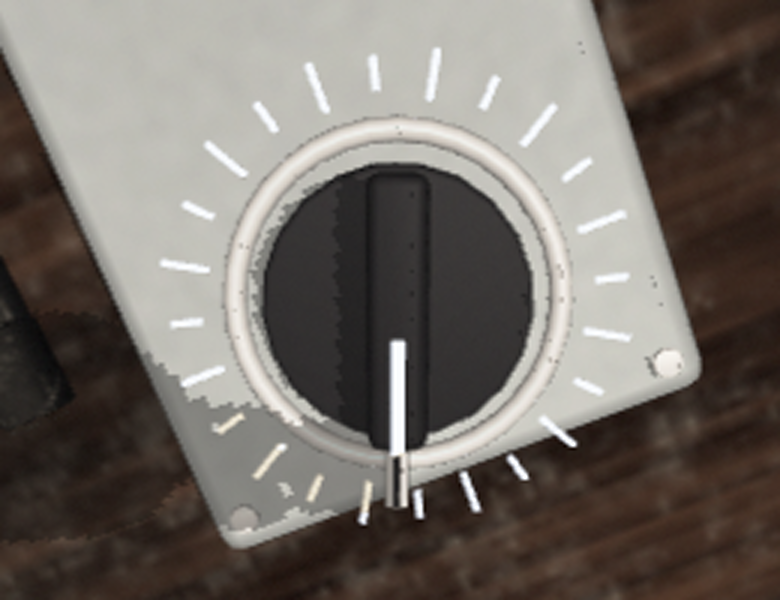

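The pointer (398,400) and tab (397,480) are now in line. Next come the carriers.

```bash
python3 -c "
from h import *
go(.50,.275,.22,0);print(np.round(bot.observe()['qpos'],2))"
```

```text
at [ 0.4057 -0.2163  0.1835] yaw -22.7 t 19.0 w 0.0511 SHIFT mm [-102.8 -489.6  -36.6] tilt [ 0. -0. -1.] RZ -22.7
[ 0.06  0.64  0.54  2.13 -0.65  0.53 -0.88]
```

Emit:
{"op": "jog_arm", "data": {
  "rows": [
    {"dx": 0, "dy": -0.03, "dz": -0.02, "rx": 0, "ry": 0, "rz": 0, "gripper": 1},
    {"dx": -0.008, "dy": -0.035, "dz": -0.018, "rx": 0, "ry": 0, "rz": 0, "gripper": 1},
    {"dx": -0.008, "dy": -0.035, "dz": 0, "rx": 0, "ry": 0, "rz": 0, "gripper": 1},
    {"dx": -0.008, "dy": -0.035, "dz": 0, "rx": 0, "ry": 0, "rz": 0, "gripper": 1},
    {"dx": -0.008, "dy": -0.035, "dz": 0, "rx": 0, "ry": 0, "rz": 0, "gripper": 1},
    {"dx": -0.008, "dy": -0.035, "dz": 0, "rx": 0, "ry": 0, "rz": 0, "gripper": 1},
    {"dx": -0.008, "dy": -0.035, "dz": 0, "rx": 0, "ry": 0, "rz": 0, "gripper": 1},
    {"dx": -0.008, "dy": -0.035, "dz": 0, "rx": 0, "ry": 0, "rz": 0, "gripper": 1},
    {"dx": -0.008, "dy": -0.035, "dz": 0, "rx": 0, "ry": 0, "rz": 0, "gripper": 1},
    {"dx": -0.008, "dy": -0.035, "dz": 0, "rx": 0, "ry": 0, "rz": 0, "gripper": 1},
    {"dx": -0.008, "dy": -0.035, "dz": 0, "rx": 0, "ry": 0, "rz": 0, "gripper": 1},
    {"dx": -0.008, "dy": -0.035, "dz": 0, "rx": 0, "ry": 0, "rz": 0, "gripper": 1},
    {"dx": -0.008, "dy": -0.035, "dz": 0, "rx": 0, "ry": 0, "rz": 0, "gripper": 1},
    {"dx": -0.008, "dy": -0.035, "dz": 0, "rx": 0, "ry": 0, "rz": 0, "gripper": 1},
    {"dx": 0, "dy": 0, "dz": 0, "rx": 0, "ry": 0, "rz": -7.6, "gripper": 1},
    {"dx": 0, "dy": 0, "dz": 0, "rx": 0, "ry": 0, "rz": -7.6, "gripper": 1},
    {"dx": 0, "dy": 0, "dz": 0, "rx": 0, "ry": 0, "rz": -7.5, "gripper": 1},
    {"dx": 0, "dy": 0, "dz": 0, "rx": 0, "ry": 0, "rz": 0, "gripper": 1},
    {"dx": 0, "dy": 0, "dz": 0, "rx": 0, "ry": 0, "rz": 0, "gripper": 1}
  ]
}}

```text
time_s: 21.35
tcp_pos: [0.4968, 0.2715, 0.2215]
eef_rot: [0.0, 1.0, -0.001, -0.0]
wrist_force: [0.2, -0.3, 0.9]
grip_width: 0.0855
finger_force: 0.0
```

```bash
cat >> meas.py <<'E'
def look(z=.018,amin=1200,amax=20000,name=None):
    st=bot.observe(); s=bot.snapshot('wrist'); c=cam(s,st)
    if name: np.savez(name+'.npz',**s,**st); save(name+'.png',s['img'])
    white(s,c,z,(0,0,640,400),amin,amax); return st,s,c
E
python3 - <<'E'
from meas import *
go(.5,.275,.22,0);print(np.round(bot.observe()['qpos'],2))
look(name='w8')
t=bot.snapshot('top');white(t,cam(t),.018,(205,150,270,310))
E
```

```text
at [0.4968 0.2715 0.2215] yaw -0.2 t 21.4 w 0.0855 SHIFT mm [ 3.2 -3.5  1.5] tilt [-0. -0. -1.] RZ -0.2
[-0.95  0.72  0.66  1.79 -0.58  0.83 -1.58]
blob [307.5  28.2] [  72   63 3839] [0.6368 0.2829 0.018 ]
blob [521.1  77.2] [  83   87 5535] [0.5942 0.0819 0.018 ]
blob [622.6  79.6] [  40   85 2608] [ 0.5918 -0.0145  0.018 ]
blob [290.5 132.2] [  66   68 3455] [0.5441 0.3009 0.018 ]
blob [611.1 192.7] [  62   73 3682] [ 0.4818 -0.0288  0.018 ]
blob [505.7 193.7] [  75   72 4213] [0.481 0.08  0.018]
blob [316.8 225.5] [  61   58 2803] [0.4469 0.2756 0.018 ]
blob [235.8 186.6] [ 22  22 376] [0.6385 0.2814 0.018 ]
blob [230.2 214.6] [ 21  14 207] [0.5545 0.297  0.018 ]
blob [237.3 251.8] [ 22  23 401] [0.4444 0.2743 0.018 ]
```

View pics/w8.png

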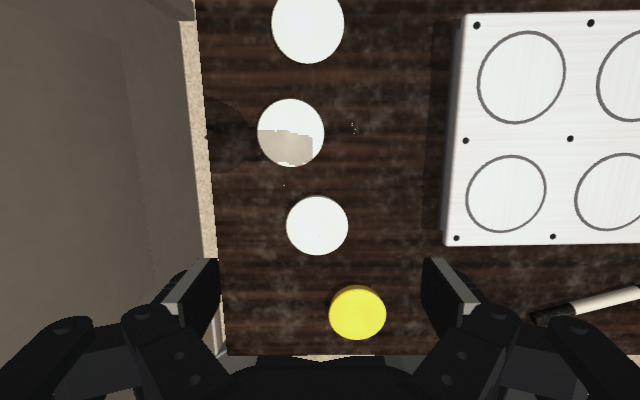

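The view shows the white discs at (308,28), (290,132) and (317,225), plus the yellow decoy at (357,313). I'm grasping the near white one at (0.447, 0.2755).

Emit:
{"op": "jog_arm", "data": {
  "rows": [
    {"dx": -0.025, "dy": -0.002, "dz": 0.02, "rx": 0, "ry": 0, "rz": 0, "gripper": 1},
    {"dx": -0.025, "dy": -0.002, "dz": 0.03, "rx": 0, "ry": 0, "rz": 0, "gripper": 1},
    {"dx": 0, "dy": 0, "dz": 0.035, "rx": 0, "ry": 0, "rz": 0, "gripper": 1},
    {"dx": 0, "dy": 0, "dz": 0.035, "rx": 0, "ry": 0, "rz": 0, "gripper": 1},
    {"dx": 0, "dy": 0, "dz": 0.035, "rx": 0, "ry": 0, "rz": 0, "gripper": 1},
    {"dx": 0, "dy": 0, "dz": 0, "rx": 0, "ry": 0, "rz": 0, "gripper": 1},
    {"dx": 0, "dy": 0, "dz": 0, "rx": 0, "ry": 0, "rz": 0, "gripper": 1}
  ]
}}

```text
time_s: 22.32
tcp_pos: [0.4474, 0.2755, 0.0677]
eef_rot: [-0.0, 1.0, -0.001, 0.001]
wrist_force: [0.3, 0.3, 0.5]
grip_width: 0.0856
finger_force: 0.0
```

```bash
python3 - <<'E'
from meas import *
go(.447,.2755,.0165,0)
look(name='w9')
E
```

```text
at [0.4474 0.2755 0.0677] yaw -0.1 t 22.3 w 0.0856 SHIFT mm [-0.5  0.  51.2] tilt [ 0.001  0.    -1.   ] RZ -0.1
blob [270.4  56.1] [  129   122 13048] [0.5422 0.301  0.018 ]
blob [612.7 162.7] [  69  273 9603] [0.4875 0.1146 0.018 ]
blob [320.2 231.8] [ 111  105 9066] [0.4473 0.2758 0.018 ]
```

View pics/w9.png

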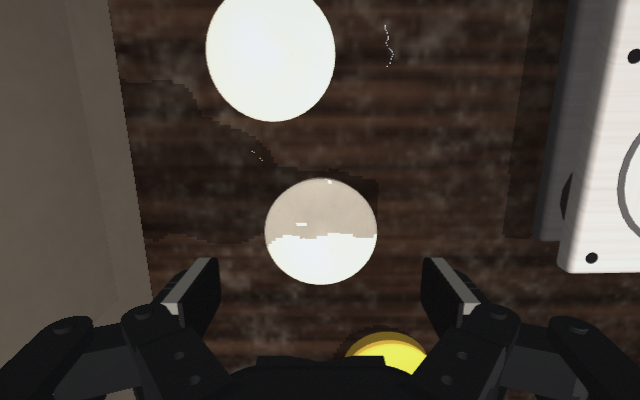

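The carrier at (320,232) is centred between the fingers, and the yellow disc at (388,352) is clear of them. I'm descending, gripping and lifting.

Emit:
{"op": "jog_arm", "data": {
  "rows": [
    {"dx": 0, "dy": 0, "dz": 0.025, "rx": 0, "ry": 0, "rz": 0, "gripper": 1},
    {"dx": 0, "dy": 0, "dz": 0.018, "rx": 0, "ry": 0, "rz": 0, "gripper": 1},
    {"dx": 0, "dy": 0, "dz": 0.008, "rx": 0, "ry": 0, "rz": 0, "gripper": 1},
    {"dx": 0, "dy": 0, "dz": 0, "rx": 0, "ry": 0, "rz": 0, "gripper": 1},
    {"dx": 0, "dy": 0, "dz": 0, "rx": 0, "ry": 0, "rz": 0, "gripper": -1},
    {"dx": 0, "dy": 0, "dz": 0, "rx": 0, "ry": 0, "rz": 0, "gripper": -1},
    {"dx": 0, "dy": 0, "dz": 0, "rx": 0, "ry": 0, "rz": 0, "gripper": -1},
    {"dx": 0, "dy": 0, "dz": 0, "rx": 0, "ry": 0, "rz": 0, "gripper": -1}
  ],
  "newtons": 40
}}

```text
time_s: 23.38
tcp_pos: [0.4472, 0.2757, 0.0173]
eef_rot: [-0.001, 1.0, -0.0, 0.001]
wrist_force: [-1.4, 0.1, 7.8]
grip_width: 0.0627
finger_force: 41.6
```

Emit:
{"op": "jog_arm", "data": {
  "rows": [
    {"dx": 0, "dy": 0, "dz": -0.01, "rx": 0, "ry": 0, "rz": 0, "gripper": -1},
    {"dx": 0, "dy": 0, "dz": -0.02, "rx": 0, "ry": 0, "rz": 0, "gripper": -1},
    {"dx": 0, "dy": 0, "dz": -0.03, "rx": 0, "ry": 0, "rz": 0, "gripper": -1},
    {"dx": 0, "dy": 0, "dz": -0.015, "rx": 0, "ry": 0, "rz": 0, "gripper": -1},
    {"dx": 0, "dy": 0, "dz": 0, "rx": 0, "ry": 0, "rz": 0, "gripper": -1}
  ]
}}

```text
time_s: 24.0
tcp_pos: [0.4472, 0.276, 0.0918]
eef_rot: [-0.001, 1.0, -0.0, 0.001]
wrist_force: [0.7, 0.1, -0.8]
grip_width: 0.0629
finger_force: 44.0
```

```bash
python3 - <<'E'
from meas import *
go(.487,.0965,.075,0)
st,s,c=look(z=.078,name='w10')
E
```

```text
at [0.4472 0.276  0.0918] yaw -0.0 t 24.0 w 0.0629 SHIFT mm [ 39.9 179.5  16.7] tilt [ 0.002  0.001 -1.   ] RZ -0.0
blob [277.3  58.5] [  114   120 10838] [0.5358 0.2938 0.078 ]
blob [594.  124.9] [   98   254 13061] [0.5092 0.1582 0.078 ]
blob [617.8 170.6] [  52  122 4753] [0.4893 0.1433 0.078 ]
blob [320.2 269.2] [  142   135 15237] [0.441  0.2763 0.078 ]
```

```bash
cat >> meas.py <<'E'
def rings(f,c,z=.044):
    g=cv2.GaussianBlur(cv2.cvtColor(f['img'],cv2.COLOR_RGB2GRAY),(3,3),0)
    bh=cv2.morphologyEx(g,cv2.MORPH_BLACKHAT,cv2.getStructuringElement(cv2.MORPH_ELLIPSE,(9,9)))
    v,u=np.nonzero(bh>25)
    P=np.array([ray(c,a,b,z)[:2] for a,b in zip(u,v)])
    out=[]
    for g0 in [(.487,.0965),(.591,.0985),(.593,-.006),(.487,-.0075)]:
        C=np.array(g0)
        for tol in (.008,.005,.003,.002,.002):
            d=P-C; r=np.hypot(*d.T); k=abs(r-.0385)<tol
            if k.sum()<60: break
            a=np.arctan2(d[k,1],d[k,0]); A=P[k]
            # algebraic circle fit w/ fixed-ish radius: least squares on centre
            n=np.c_[np.cos(a),np.sin(a)]
            C=C+np.linalg.lstsq(n,r[k]-.0385,rcond=None)[0]
        cov=len(set((np.degrees(a)//20).astype(int))) if k.sum()>=60 else 0
        out.append((C.round(4),int(k.sum()),cov))
    return out
def held(c,s,st):
    z=st['tcp_pos'][2]+.0007
    hsv=cv2.cvtColor(s['img'],cv2.COLOR_RGB2HSV); m=((hsv[...,2]>120)&(hsv[...,1]<60)).astype('uint8')
    p=proj(c,[*st['tcp_pos'][:2],z]); n,l,stt,cen=cv2.connectedComponentsWithStats(m)
    i=l[int(p[1]),int(p[0])]; 
    cnt=max(cv2.findContours((l==i).astype('uint8'),cv2.RETR_EXTERNAL,cv2.CHAIN_APPROX_NONE)[0],key=len)
    e=cv2.fitEllipse(cv2.convexHull(cnt)); q=ray(c,*e[0],z)
    print('held px',np.round(e[0],1),stt[i],'pos',q.round(4),'rel',(q-st['tcp_pos'])[:2].round(4))
    return q
E
python3 - <<'E'
from meas import *
for n in ('w2','w3','w4','w8','w9','w10'):
    f=np.load(n+'.npz');c=cam(f,f);print(n,rings(f,c))
for n in ('top0','top2'):
    f=np.load(n+'.npz');print(n,rings(f,cam(f)))
f=np.load('w10.npz');held(cam(f,f),f,f)
E
```

```text
w2 [(array([0.4866, 0.0954]), 700, 18), (array([0.5909, 0.0969]), 728, 18), (array([ 0.5927, -0.0072]), 626, 18), (array([ 0.4896, -0.0091]), 500, 14)]
w3 [(array([0.4869, 0.0984]), 872, 9), (array([0.5921, 0.0995]), 615, 11), (array([ 0.5946, -0.0072]), 410, 5), (array([ 0.4893, -0.0079]), 1356, 18)]
w4 [(array([0.4871, 0.0963]), 706, 18), (array([0.592 , 0.0978]), 510, 17), (array([ 0.594 , -0.0077]), 366, 10), (array([ 0.4888, -0.0081]), 700, 18)]
w8 [(array([0.4863, 0.095 ]), 674, 18), (array([0.5906, 0.0966]), 863, 18), (array([ 0.593 , -0.0095]), 586, 10), (array([ 0.4884, -0.0108]), 572, 14)]
w9 [(array([0.487 , 0.0929]), 771, 5), (array([0.591 , 0.0985]), 0, 0), (array([ 0.593, -0.006]), 0, 0), (array([ 0.487 , -0.0075]), 0, 0)]
w10 [(array([0.487 , 0.0928]), 1191, 9), (array([0.591 , 0.0985]), 12, 0), (array([ 0.593, -0.006]), 0, 0), (array([ 0.487 , -0.0075]), 0, 0)]
top0 [(array([0.487 , 0.0965]), 13, 0), (array([0.591 , 0.0985]), 7, 0), (array([ 0.593, -0.006]), 15, 0), (array([ 0.4883, -0.0051]), 46, 0)]
top2 [(array([0.4857, 0.0947]), 78, 16), (array([0.591 , 0.0985]), 7, 0), (array([ 0.593, -0.006]), 14, 0), (array([ 0.4878, -0.0093]), 74, 15)]
held px [320.3 268.9] [  249   201   144   136 15758] pos [0.4484 0.2762 0.0925] rel [0.0012 0.0002]
```

Emit:
{"op": "jog_arm", "data": {
  "rows": [
    {"dx": 0.0055, "dy": 0.0258, "dz": 0, "rx": 0, "ry": 0, "rz": 0, "gripper": -1},
    {"dx": 0.0055, "dy": 0.0258, "dz": 0, "rx": 0, "ry": 0, "rz": 0, "gripper": -1},
    {"dx": 0.0055, "dy": 0.0258, "dz": 0, "rx": 0, "ry": 0, "rz": 0, "gripper": -1},
    {"dx": 0.0055, "dy": 0.0258, "dz": 0, "rx": 0, "ry": 0, "rz": 0, "gripper": -1},
    {"dx": 0.0055, "dy": 0.0258, "dz": 0, "rx": 0, "ry": 0, "rz": 0, "gripper": -1},
    {"dx": 0.0055, "dy": 0.0258, "dz": 0, "rx": 0, "ry": 0, "rz": 0, "gripper": -1},
    {"dx": 0.0055, "dy": 0.0258, "dz": 0, "rx": 0, "ry": 0, "rz": 0, "gripper": -1},
    {"dx": 0, "dy": 0, "dz": 0, "rx": 0, "ry": 0, "rz": 0, "gripper": -1},
    {"dx": 0, "dy": 0, "dz": 0, "rx": 0, "ry": 0, "rz": 0, "gripper": -1}
  ]
}}

```text
time_s: 25.18
tcp_pos: [0.4843, 0.0957, 0.0901]
eef_rot: [-0.0, 1.0, -0.0, -0.001]
wrist_force: [0.3, 0.5, -0.5]
grip_width: 0.0627
finger_force: 44.0
```

```bash
python3 - <<'E'
from meas import *
go(.4856,.0953,.062,0)
st=bot.observe();s=bot.snapshot('wrist');c=cam(s,st);print(rings(s,c));held(c,s,st);np.savez('w11.npz',**s,**st)
E
```

```text
at [0.4843 0.0957 0.0901] yaw -0.0 t 25.2 w 0.0627 SHIFT mm [ 1.3  0.4 28.1] tilt [-0.002  0.001 -1.   ] RZ -0.0
[(array([0.4847, 0.0956]), 1211, 11), (array([0.5927, 0.0972]), 1793, 12), (array([ 0.5944, -0.0075]), 1799, 12), (array([ 0.4877, -0.0091]), 1737, 18)]
held px [421.9  85.4] [  208     0   432   337 88368] pos [0.5616 0.0576 0.0908] rel [ 0.0772 -0.0382]
```

Emit:
{"op": "jog_arm", "data": {
  "rows": [
    {"dx": 0.001, "dy": 0, "dz": 0.012, "rx": 0, "ry": 0, "rz": 0, "gripper": -1},
    {"dx": 0, "dy": 0, "dz": 0.01, "rx": 0, "ry": 0, "rz": 0, "gripper": -1},
    {"dx": 0, "dy": 0, "dz": 0.004, "rx": 0, "ry": 0, "rz": 0, "gripper": -1},
    {"dx": 0, "dy": 0, "dz": 0.002, "rx": 0, "ry": 0, "rz": 0, "gripper": -1},
    {"dx": 0, "dy": 0, "dz": 0, "rx": 0, "ry": 0, "rz": 0, "gripper": -1},
    {"dx": 0, "dy": 0, "dz": 0, "rx": 0, "ry": 0, "rz": 0, "gripper": -1}
  ]
}}

```text
time_s: 25.98
tcp_pos: [0.4862, 0.0948, 0.063]
eef_rot: [-0.0, 1.0, -0.0, 0.0]
wrist_force: [0.2, -0.5, -0.7]
grip_width: 0.0628
finger_force: 44.0
```

Emit:
{"op": "jog_arm", "data": {
  "rows": [
    {"dx": 0, "dy": 0, "dz": 0, "rx": 0, "ry": 0, "rz": 0, "gripper": 1},
    {"dx": 0, "dy": 0, "dz": 0, "rx": 0, "ry": 0, "rz": 0, "gripper": 1},
    {"dx": 0, "dy": 0, "dz": 0, "rx": 0, "ry": 0, "rz": 0, "gripper": 1},
    {"dx": 0, "dy": 0, "dz": -0.02, "rx": 0, "ry": 0, "rz": 0, "gripper": 1},
    {"dx": 0, "dy": 0, "dz": -0.04, "rx": 0, "ry": 0, "rz": 0, "gripper": 1},
    {"dx": 0, "dy": 0, "dz": -0.05, "rx": 0, "ry": 0, "rz": 0, "gripper": 1},
    {"dx": 0, "dy": 0, "dz": -0.05, "rx": 0, "ry": 0, "rz": 0, "gripper": 1},
    {"dx": 0, "dy": 0, "dz": 0, "rx": 0, "ry": 0, "rz": 0, "gripper": 1},
    {"dx": 0, "dy": 0, "dz": 0, "rx": 0, "ry": 0, "rz": 0, "gripper": 1}
  ]
}}

```text
time_s: 27.1
tcp_pos: [0.4854, 0.0952, 0.2224]
eef_rot: [-0.0, 1.0, -0.0, -0.0]
wrist_force: [0.2, 0.4, -0.9]
grip_width: 0.0853
finger_force: 0.0
```

```bash
cat >> meas.py <<'E'
def discs(s,c,z,guess):
    "edge of disc lid: gradient points near radius .033 about guess at height z"
    e=cv2.Canny(cv2.GaussianBlur(cv2.cvtColor(s['img'],cv2.COLOR_RGB2GRAY),(3,3),0),30,80); v,u=np.nonzero(e)
    P=np.array([ray(c,a,b,z)[:2] for a,b in zip(u,v)]); C=np.array(guess,float)
    for tol in (.006,.004,.0025,.0015,.0015):
        d=P-C;r=np.hypot(*d.T);k=abs(r-.033)<tol
        if k.sum()<30: break
        a=np.arctan2(d[k,1],d[k,0]); C=C+np.linalg.lstsq(np.c_[np.cos(a),np.sin(a)],r[k]-.033,rcond=None)[0]
    return C.round(4),int(k.sum()),len(set((np.degrees(a)//20).astype(int))) if k.sum()>=30 else 0
E
python3 - <<'E'
from meas import *
st=bot.observe();s=bot.snapshot('wrist');c=cam(s,st);print(rings(s,c));np.savez('w12.npz',**s,**st);save('w12.png',s['img'])
print(discs(s,c,.062,(.4868,.0955)))
t=bot.snapshot('top');white(t,cam(t),.018,(205,150,270,310))
go(.54,.3,.1,0)
E
```

```text
[(array([0.485 , 0.0954]), 575, 14), (array([0.5906, 0.0972]), 847, 18), (array([ 0.5922, -0.0071]), 858, 18), (array([ 0.4879, -0.0087]), 672, 18)]
(array([0.4908, 0.0954]), 174, 13)
blob [235.8 186.6] [ 22  22 377] [0.6385 0.2815 0.018 ]
blob [228.2 218.6] [ 20  21 305] [0.5427 0.3026 0.018 ]
at [0.485  0.095  0.2217] yaw -0.0 t 27.2 w 0.0855 SHIFT mm [  55.2 -205.1  121.5] tilt [-0.003 -0.    -1.   ] RZ -0.0
```

```bash
python3 - <<'E'
from meas import *
f=np.load('w12.npz');c=cam(f,f);p=proj(c,[.487,.0955,.05]).astype(int);print(p)
x0,y0=p[0]-75,p[1]-65
a=cv2.resize(f['img'][y0:y0+130,x0:x0+150],None,fx=4,fy=4,interpolation=cv2.INTER_CUBIC)
for C,z,r,col in [((.4868,.0955),.044,.0385,(255,0,0)),((.4908,.0954),.062,.033,(0,0,255)),((.4874,.0955),.062,.033,(0,160,0))]:
    for t in np.arange(0,6.28,.15):
        q=proj(c,[C[0]+r*np.cos(t),C[1]+r*np.sin(t),z]); cv2.circle(a,tuple(int(w) for w in ((q-[x0,y0])*4+2)),1,col,-1)
save('w12c.png',a)
E
```

```text
[320 184]
```

View pics/w12c.png

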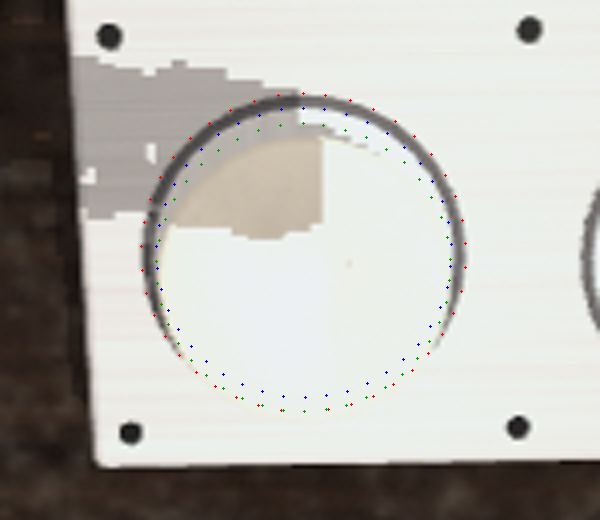

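The carrier stands in its ring. The lid's upper edge is at about (300,137) against a predicted 125, so it sits about 2 mm too near the robot. I'll measure that more exactly.

```bash
cat >> meas.py <<'E'
def disc2(s,c,z,guess,ring,lo=8,hi=25):
    e=cv2.Canny(cv2.cvtColor(s['img'],cv2.COLOR_RGB2GRAY),lo,hi); v,u=np.nonzero(e)
    P=np.array([ray(c,a,b,z)[:2] for a,b in zip(u,v)]); Q=np.array([ray(c,a,b,.044)[:2] for a,b in zip(u,v)])
    ok=np.hypot(*(Q-ring).T)<.0362 ; P=P[ok]; best=None
    for dx in np.arange(-.005,.0051,.0005):
        for dy in np.arange(-.005,.0051,.0005):
            C=np.array(guess)+[dx,dy]; r=np.hypot(*(P-C).T); n=(abs(r-.033)<.0006).sum()
            if best is None or n>best[0]: best=(n,C.round(4))
    return best
E
python3 - <<'E'
from meas import *
f=np.load('w12.npz');c=cam(f,f)
for lh in [(4,12),(8,25),(20,60)]: print(disc2(f,c,.062,(.4868,.0955),(.4868,.0955),*lh))
t=bot.snapshot('top');sd=bot.snapshot('side')
for s in (t,sd):
    c=cam(s);print(rings(s,c)[0],disc2(s,c,.062,(.4868,.0955),(.4868,.0955),4,12))
f=np.load('w10.npz');c=cam(f,f)
for z in (.0885,.0905,.0925): print(discs(f,c,z,(.4472,.276)))
E
```

```text
(np.int64(122), array([0.4913, 0.0955]))
(np.int64(122), array([0.4913, 0.0955]))
(np.int64(122), array([0.4913, 0.0955]))
(array([0.484 , 0.0933]), 50, 0) (np.int64(17), array([0.4848, 0.094 ]))
(array([0.4864, 0.0951]), 57, 0) (np.int64(19), array([0.4893, 0.0955]))
(array([0.4444, 0.2762]), 537, 18)
(array([0.4454, 0.2762]), 563, 18)
(array([0.4465, 0.2761]), 609, 18)
```

Emit:
{"op": "jog_arm", "data": {
  "rows": [
    {"dx": 0, "dy": 0, "dz": 0.05, "rx": 0, "ry": 0, "rz": 0, "gripper": 1},
    {"dx": 0, "dy": 0, "dz": 0.05, "rx": 0, "ry": 0, "rz": 0, "gripper": 1},
    {"dx": 0, "dy": 0, "dz": 0.04, "rx": 0, "ry": 0, "rz": 0, "gripper": 1},
    {"dx": 0, "dy": 0, "dz": 0.019, "rx": 0, "ry": 0, "rz": 0, "gripper": 1},
    {"dx": 0, "dy": 0, "dz": 0, "rx": 0, "ry": 0, "rz": 0, "gripper": 1},
    {"dx": 0, "dy": 0, "dz": 0, "rx": 0, "ry": 0, "rz": 0, "gripper": -1},
    {"dx": 0, "dy": 0, "dz": 0, "rx": 0, "ry": 0, "rz": 0, "gripper": -1},
    {"dx": 0, "dy": 0, "dz": 0, "rx": 0, "ry": 0, "rz": 0, "gripper": -1},
    {"dx": 0, "dy": 0, "dz": 0, "rx": 0, "ry": 0, "rz": 0, "gripper": -1},
    {"dx": 0, "dy": 0, "dz": -0.004, "rx": 0, "ry": 0, "rz": 0, "gripper": -1},
    {"dx": 0.0022, "dy": 0, "dz": 0, "rx": 0, "ry": 0, "rz": 0, "gripper": -1},
    {"dx": 0, "dy": 0, "dz": 0.004, "rx": 0, "ry": 0, "rz": 0, "gripper": -1},
    {"dx": 0, "dy": 0, "dz": 0, "rx": 0, "ry": 0, "rz": 0, "gripper": -1}
  ]
}}

```text
time_s: 28.92
tcp_pos: [0.4881, 0.0951, 0.0693]
eef_rot: [-0.002, 1.0, -0.001, 0.001]
wrist_force: [-10.9, 0.1, 64.3]
grip_width: 0.0002
finger_force: 32.2
```

Emit:
{"op": "jog_arm", "data": {
  "rows": [
    {"dx": 0, "dy": 0, "dz": 0, "rx": 0, "ry": 0, "rz": 0, "gripper": 1},
    {"dx": 0, "dy": 0, "dz": 0, "rx": 0, "ry": 0, "rz": 0, "gripper": 1},
    {"dx": 0, "dy": 0, "dz": 0, "rx": 0, "ry": 0, "rz": 0, "gripper": 1},
    {"dx": 0, "dy": 0, "dz": -0.02, "rx": 0, "ry": 0, "rz": 0, "gripper": 1},
    {"dx": 0, "dy": 0, "dz": -0.04, "rx": 0, "ry": 0, "rz": 0, "gripper": 1},
    {"dx": 0, "dy": 0, "dz": -0.05, "rx": 0, "ry": 0, "rz": 0, "gripper": 1},
    {"dx": 0, "dy": 0, "dz": -0.05, "rx": 0, "ry": 0, "rz": 0, "gripper": 1},
    {"dx": 0, "dy": 0, "dz": 0, "rx": 0, "ry": 0, "rz": 0, "gripper": 1},
    {"dx": 0, "dy": 0, "dz": 0, "rx": 0, "ry": 0, "rz": 0, "gripper": 1}
  ]
}}

```text
time_s: 30.05
tcp_pos: [0.4875, 0.0954, 0.2234]
eef_rot: [-0.0, 1.0, 0.0, -0.001]
wrist_force: [0.8, 0.3, 0.0]
grip_width: 0.0855
finger_force: 0.0
```

```bash
python3 - <<'E'
from meas import *
st=bot.observe();s=bot.snapshot('wrist');c=cam(s,st);np.savez('w13.npz',**s,**st)
t=bot.snapshot('top');white(t,cam(t),.018,(205,150,270,310))
go(.543,.302,.22,0)
E
```

```text
blob [235.8 186.6] [ 22  22 377] [0.6385 0.2815 0.018 ]
blob [227.9 218.4] [ 19  21 288] [0.5431 0.3036 0.018 ]
at [0.4871 0.095  0.2226] yaw -0.0 t 30.1 w 0.0854 SHIFT mm [  55.8 -207.     2.4] tilt [-0.003 -0.    -1.   ] RZ -0.0
```

The fingers shut completely and pressed down, so I need to look.

```bash
python3 - <<'E'
from meas import *
f=np.load('w13.npz');save('w13.png',f['img'])
E
```

```text
(no output)
```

View pics/w13.png

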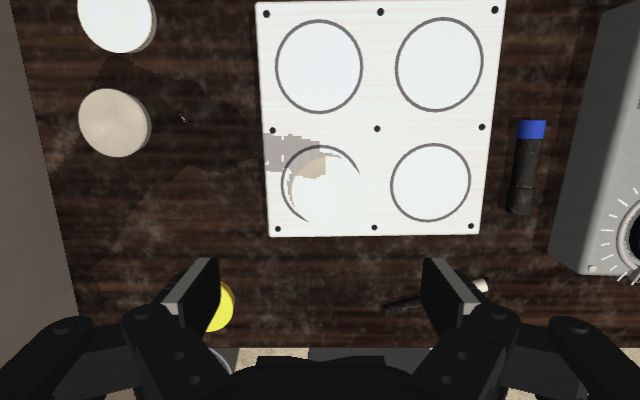

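The carrier at (325,190) has shifted within ring 1, so the grip must have slackened. The yellow disc is at (220,305), the torch is on the bench at (525,170), and the other two whites are at (115,20) and (115,122).

```bash
python3 - <<'E'
from meas import *
f=np.load('w13.npz');im=f['img'].astype(int);c=cam(f,f)
for n,(u,v) in dict(lidlit=(335,205),lidlit2=(310,200),lidlit3=(350,190),tab1=(376,160),tab2=(375,200),ringin=(430,190),tabbl=(285,215),lidsh=(305,170),tabsh=(275,150)).items(): print(n,im[v-2:v+3,u-2:u+3].mean((0,1)).round(1))
for v in (165,175,185,195,205,215,222): print(v,[tuple(im[v,u]) for u in range(276,376,6)])
print(ray(c,215,305,.018))
E
```

```text
lidlit [236.2 240.  236.7]
lidlit2 [236.2 240.1 239.5]
lidlit3 [236.1 240.  234.5]
tab1 [236.  239.3 235.1]
tab2 [236.  239.7 235.4]
ringin [236.  240.  237.2]
tabbl [235.9 235.3 230.9]
lidsh [201.2 189.1 171.8]
tabsh [171.7 165.8 160.5]
165 [(np.int64(172), np.int64(166), np.int64(161)), (np.int64(172), np.int64(166), np.int64(161)), (np.int64(100), np.int64(95), np.int64(95)), (np.int64(185), np.int64(178), np.int64(173)), (np.int64(184), np.int64(177), np.int64(171)), (np.int64(198), np.int64(187), np.int64(169)), (np.int64(202), np.int64(190), np.int64(172)), (np.int64(206), np.int64(193), np.int64(175)), (np.int64(204), np.int64(192), np.int64(174)), (np.int64(236), np.int64(240), np.int64(237)), (np.int64(236), np.int64(240), np.int64(236)), (np.int64(236), np.int64(240), np.int64(238)), (np.int64(236), np.int64(240), np.int64(238)), (np.int64(119), np.int64(114), np.int64(113)), (np.int64(236), np.int64(237), np.int64(234)), (np.int64(236), np.int64(238), np.int64(234)), (np.int64(236), np.int64(238), np.int64(234))]
175 [(np.int64(236), np.int64(235), np.int64(231)), (np.int6
[... 4098 characters left out ...]
(233)), (np.int64(236), np.int64(237), np.int64(233)), (np.int64(236), np.int64(238), np.int64(234)), (np.int64(236), np.int64(239), np.int64(235)), (np.int64(236), np.int64(240), np.int64(230)), (np.int64(236), np.int64(240), np.int64(236)), (np.int64(236), np.int64(240), np.int64(236)), (np.int64(236), np.int64(240), np.int64(237)), (np.int64(236), np.int64(240), np.int64(235)), (np.int64(236), np.int64(240), np.int64(233)), (np.int64(237), np.int64(240), np.int64(237)), (np.int64(236), np.int64(240), np.int64(237)), (np.int64(236), np.int64(240), np.int64(236)), (np.int64(236), np.int64(240), np.int64(235)), (np.int64(236), np.int64(240), np.int64(235))]
[0.34041009 0.2164474  0.018     ]
```

```bash
cat >> meas.py <<'E'
from scipy.optimize import minimize
def occ(s,c,ring,z0=.044):
    "carrier centre on the table from hidden ring arc and lid tone in shade"
    im=s['img'].astype(int); g=im.mean(2); ring=np.array(ring)
    def hid(C,px):   # signed: >0 inside lid silhouette (mm)
        w=[]
        for z in (z0+.018,z0+.0105):
            q=np.array([ray(c,*p,z)[:2] for p in px]); w.append(.033-np.hypot(*(q-C).T))
        return np.max(w,0)*1e3
    t=np.radians(np.arange(0,360,2)); px=[];vis=[]
    for a in t:
        best=255
        for r in np.arange(.0365,.0406,.0005):
            u,v=proj(c,[ring[0]+r*np.cos(a),ring[1]+r*np.sin(a),z0]); u,v=int(round(u)),int(round(v))
            if 0<=u<640 and 0<=v<400: best=min(best,g[v,u])
        loc=g[int(proj(c,[*(ring+.043*np.array([np.cos(a),np.sin(a)])),z0])[1]),int(proj(c,[*(ring+.043*np.array([np.cos(a),np.sin(a)])),z0])[0])]
        px.append(proj(c,[*(ring+.0385*np.array([np.cos(a),np.sin(a)])),z0]));vis.append(loc-best>30)
    px=np.array(px);vis=np.array(vis)
    X=np.array([proj(c,[ring[0]+x,ring[1]+y,z0+.01]) for x in np.arange(-.036,.0361,.0015) for y in np.arange(-.036,.0361,.0015) if np.hypot(x,y)<.036]).round().astype(int)
    X=X[(X[:,0]>=0)&(X[:,0]<640)&(X[:,1]>=0)&(X[:,1]<400)]
    col=im[X[:,1],X[:,0]]; tan=(col[:,0]-col[:,2]>24)&(col[:,0]>185)&(col[:,0]<225); gry=(col[:,0]-col[:,2]<16)&(col[:,0]>140)&(col[:,0]<200)
    def cost(C):
        h=hid(C,px); k=np.where(vis,np.clip(h,0,3),np.clip(-h,0,3)).sum()
        if tan.any(): k+=np.clip(-hid(C,X[tan]),0,3).sum()
        if gry.any(): k+=np.clip(hid(C,X[gry]),0,3).sum()
        return k
    G=[(cost(ring+[x,y]),x,y) for x in np.arange(-.010,.0101,.002) for y in np.arange(-.010,.0101,.002)]
    b=min(G); r=minimize(cost,ring+b[1:],method='Nelder-Mead',options=dict(initial_simplex=ring+np.array(b[1:])+np.array([[0,0],[.001,0],[0,.001]]),xatol=1e-5))
    print('vis',vis.sum(),'tan',tan.sum(),'gry',gry.sum(),'cost',round(r.fun,1),'carrier',r.x.round(4),'off mm',((r.x-ring)*1e3).round(1))
    return r.x
E
python3 - <<'E'
from meas import *
for n in ('w12','w13'):
    f=np.load(n+'.npz');c=cam(f,f);occ(f,c,(.4868,.0955))
E
```

```text
vis 128 tan 245 gry 104 cost 0.7 carrier [0.4843 0.0952] off mm [-2.5 -0.3]
vis 119 tan 157 gry 207 cost 1.8 carrier [0.4834 0.089 ] off mm [-3.4 -6.5]
```

The carrier is at (0.4834, 0.089) on the table. I'll regrasp it, checking the grip width before doing anything else.

Emit:
{"op": "jog_arm", "data": {
  "rows": [
    {"dx": -0.003, "dy": 0.006, "dz": 0.05, "rx": 0, "ry": 0, "rz": 0, "gripper": 1},
    {"dx": 0, "dy": 0, "dz": 0.05, "rx": 0, "ry": 0, "rz": 0, "gripper": 1},
    {"dx": 0, "dy": 0, "dz": 0.04, "rx": 0, "ry": 0, "rz": 0, "gripper": 1},
    {"dx": 0, "dy": 0, "dz": 0.019, "rx": 0, "ry": 0, "rz": 0, "gripper": 1},
    {"dx": 0, "dy": 0, "dz": 0, "rx": 0, "ry": 0, "rz": 0, "gripper": 1},
    {"dx": 0, "dy": 0, "dz": 0, "rx": 0, "ry": 0, "rz": 0, "gripper": -1},
    {"dx": 0, "dy": 0, "dz": 0, "rx": 0, "ry": 0, "rz": 0, "gripper": -1},
    {"dx": 0, "dy": 0, "dz": 0, "rx": 0, "ry": 0, "rz": 0, "gripper": -1},
    {"dx": 0, "dy": 0, "dz": 0, "rx": 0, "ry": 0, "rz": 0, "gripper": -1}
  ]
}}

```text
time_s: 31.28
tcp_pos: [0.4906, 0.0889, 0.0698]
eef_rot: [-0.001, 1.0, -0.001, 0.007]
wrist_force: [-1.0, -1.2, 36.8]
grip_width: 0.012
finger_force: 17.5
```

Emit:
{"op": "jog_arm", "data": {
  "rows": [
    {"dx": 0, "dy": 0, "dz": -0.03, "rx": 0, "ry": 0, "rz": 0, "gripper": -1},
    {"dx": 0, "dy": 0, "dz": -0.03, "rx": 0, "ry": 0, "rz": 0, "gripper": 1},
    {"dx": 0, "dy": 0, "dz": -0.05, "rx": 0, "ry": 0, "rz": 0, "gripper": 1},
    {"dx": 0, "dy": 0, "dz": -0.05, "rx": 0, "ry": 0, "rz": 0, "gripper": 1},
    {"dx": 0, "dy": 0, "dz": 0, "rx": 0, "ry": 0, "rz": 0, "gripper": 1},
    {"dx": 0, "dy": 0, "dz": 0, "rx": 0, "ry": 0, "rz": 0, "gripper": 1},
    {"dx": 0, "dy": 0, "dz": 0, "rx": 0, "ry": 0, "rz": 0, "gripper": 1}
  ]
}}

```text
time_s: 32.15
tcp_pos: [0.4843, 0.089, 0.2239]
eef_rot: [0.0, 1.0, -0.0, -0.001]
wrist_force: [0.4, -0.2, 0.3]
grip_width: 0.0853
finger_force: 0.0
```

```bash
python3 - <<'E'
from meas import *
st=bot.observe();s=bot.snapshot('wrist');c=cam(s,st);np.savez('w14.npz',**s,**st)
x=occ(s,c,(.4868,.0955));go(x[0],x[1],.055,0)
t=bot.snapshot('top');white(t,cam(t),.018,(205,150,270,310))
E
```

```text
vis 117 tan 244 gry 204 cost 0.5 carrier [0.4834 0.0888] off mm [-3.4 -6.7]
at [0.4844 0.0889 0.2239] yaw -0.0 t 32.2 w 0.0849 SHIFT mm [-6.000e-01  1.000e-01  1.689e+02] tilt [-0.002 -0.    -1.   ] RZ -0.0
blob [235.7 186.6] [ 22  22 378] [0.6385 0.2815 0.018 ]
blob [228.9 218.9] [ 21  21 343] [0.5417 0.3007 0.018 ]
```

Emit:
{"op": "jog_arm", "data": {
  "rows": [
    {"dx": 0, "dy": 0, "dz": 0.05, "rx": 0, "ry": 0, "rz": 0, "gripper": 1},
    {"dx": 0, "dy": 0, "dz": 0.05, "rx": 0, "ry": 0, "rz": 0, "gripper": 1},
    {"dx": 0, "dy": 0, "dz": 0.04, "rx": 0, "ry": 0, "rz": 0, "gripper": 1},
    {"dx": 0, "dy": 0, "dz": 0.02, "rx": 0, "ry": 0, "rz": 0, "gripper": 1},
    {"dx": 0, "dy": 0, "dz": 0.008, "rx": 0, "ry": 0, "rz": 0, "gripper": 1},
    {"dx": 0, "dy": 0, "dz": 0, "rx": 0, "ry": 0, "rz": 0, "gripper": 1},
    {"dx": 0, "dy": 0, "dz": 0, "rx": 0, "ry": 0, "rz": 0, "gripper": -1},
    {"dx": 0, "dy": 0, "dz": 0, "rx": 0, "ry": 0, "rz": 0, "gripper": -1},
    {"dx": 0, "dy": 0, "dz": 0, "rx": 0, "ry": 0, "rz": 0, "gripper": -1},
    {"dx": 0, "dy": 0, "dz": 0, "rx": 0, "ry": 0, "rz": 0, "gripper": -1}
  ]
}}

```text
time_s: 33.5
tcp_pos: [0.4858, 0.0889, 0.058]
eef_rot: [-0.0, 1.0, -0.0, 0.001]
wrist_force: [-0.7, 0.2, 6.2]
grip_width: 0.0637
finger_force: 42.7
```

Emit:
{"op": "jog_arm", "data": {
  "rows": [
    {"dx": 0, "dy": 0, "dz": -0.006, "rx": 0, "ry": 0, "rz": 0, "gripper": -1},
    {"dx": 0, "dy": 0, "dz": -0.002, "rx": 0, "ry": 0, "rz": 0, "gripper": -1},
    {"dx": 0.0034, "dy": -0.0067, "dz": 0, "rx": 0, "ry": 0, "rz": 0, "gripper": -1},
    {"dx": 0, "dy": 0, "dz": 0, "rx": 0, "ry": 0, "rz": 0, "gripper": -1},
    {"dx": 0, "dy": 0, "dz": 0.004, "rx": 0, "ry": 0, "rz": 0, "gripper": -1},
    {"dx": 0, "dy": 0, "dz": 0.002, "rx": 0, "ry": 0, "rz": 0, "gripper": -1},
    {"dx": 0, "dy": 0, "dz": 0, "rx": 0, "ry": 0, "rz": 0, "gripper": -1}
  ]
}}

```text
time_s: 34.38
tcp_pos: [0.4884, 0.0953, 0.0585]
eef_rot: [0.0, 1.0, -0.001, -0.0]
wrist_force: [0.5, -0.2, -0.9]
grip_width: 0.0635
finger_force: 44.0
```

Emit:
{"op": "jog_arm", "data": {
  "rows": [
    {"dx": 0, "dy": 0, "dz": 0, "rx": 0, "ry": 0, "rz": 0, "gripper": 1},
    {"dx": 0, "dy": 0, "dz": 0, "rx": 0, "ry": 0, "rz": 0, "gripper": 1},
    {"dx": 0, "dy": 0, "dz": 0, "rx": 0, "ry": 0, "rz": 0, "gripper": 1},
    {"dx": 0, "dy": 0, "dz": -0.02, "rx": 0, "ry": 0, "rz": 0, "gripper": 1},
    {"dx": 0, "dy": 0, "dz": -0.04, "rx": 0, "ry": 0, "rz": 0, "gripper": 1},
    {"dx": 0, "dy": 0, "dz": -0.05, "rx": 0, "ry": 0, "rz": 0, "gripper": 1},
    {"dx": 0, "dy": 0, "dz": -0.05, "rx": 0, "ry": 0, "rz": 0, "gripper": 1},
    {"dx": 0, "dy": 0, "dz": 0, "rx": 0, "ry": 0, "rz": 0, "gripper": 1},
    {"dx": 0, "dy": 0, "dz": 0, "rx": 0, "ry": 0, "rz": 0, "gripper": 1}
  ]
}}

```text
time_s: 35.5
tcp_pos: [0.488, 0.096, 0.2185]
eef_rot: [-0.0, 1.0, -0.0, -0.0]
wrist_force: [-0.2, -0.1, -0.7]
grip_width: 0.0855
finger_force: 0.0
```

```bash
python3 - <<'E'
from meas import *
st=bot.observe();s=bot.snapshot('wrist');c=cam(s,st);np.savez('w15.npz',**s,**st)
x=occ(s,c,(.4868,.0955));go(.535,.301,.2,0)
t=bot.snapshot('top');white(t,cam(t),.018,(205,150,270,310))
E
```

```text
vis 145 tan 246 gry 95 cost 3.0 carrier [0.4864 0.0958] off mm [-0.4  0.3]
at [0.4877 0.0958 0.218 ] yaw -0.0 t 35.5 w 0.0852 SHIFT mm [  47.3 -205.2   17.9] tilt [-0.002  0.    -1.   ] RZ -0.0
blob [235.8 186.6] [ 22  22 376] [0.6385 0.2814 0.018 ]
blob [227.8 218.6] [ 19  21 287] [0.5428 0.3041 0.018 ]
```

Carrier 1 is centred to within 0.5 mm. Next is carrier 2.

Emit:
{"op": "jog_arm", "data": {
  "rows": [
    {"dx": 0.007, "dy": -0.029, "dz": 0, "rx": 0, "ry": 0, "rz": 0, "gripper": 1},
    {"dx": 0.008, "dy": -0.029, "dz": 0, "rx": 0, "ry": 0, "rz": 0, "gripper": 1},
    {"dx": 0.008, "dy": -0.029, "dz": 0, "rx": 0, "ry": 0, "rz": 0, "gripper": 1},
    {"dx": 0.008, "dy": -0.029, "dz": 0, "rx": 0, "ry": 0, "rz": 0, "gripper": 1},
    {"dx": 0.008, "dy": -0.029, "dz": 0.02, "rx": 0, "ry": 0, "rz": 0, "gripper": 1},
    {"dx": 0.008, "dy": -0.029, "dz": 0.03, "rx": 0, "ry": 0, "rz": 0, "gripper": 1},
    {"dx": 0.008, "dy": -0.031, "dz": 0.04, "rx": 0, "ry": 0, "rz": 0, "gripper": 1},
    {"dx": 0, "dy": 0, "dz": 0.04, "rx": 0, "ry": 0, "rz": 0, "gripper": 1},
    {"dx": 0, "dy": 0, "dz": 0.02, "rx": 0, "ry": 0, "rz": 0, "gripper": 1},
    {"dx": 0, "dy": 0, "dz": 0, "rx": 0, "ry": 0, "rz": 0, "gripper": 1},
    {"dx": 0, "dy": 0, "dz": 0, "rx": 0, "ry": 0, "rz": 0, "gripper": 1}
  ]
}}

```text
time_s: 36.98
tcp_pos: [0.5449, 0.3, 0.0701]
eef_rot: [-0.0, 1.0, -0.001, 0.001]
wrist_force: [-0.1, -0.4, 0.2]
grip_width: 0.0854
finger_force: 0.0
```

```bash
python3 - <<'E'
from meas import *
st,s,c=look(name='w16');x,n,k=discs(s,c,.018,(.5425,.301));print(x,n,k);go(x[0],x[1],.0115,0,st)
print(discs(s,c,.018,(.638,.283)))
E
```

```text
blob [353.2  56.3] [  127   122 12805] [0.6399 0.2831 0.018 ]
blob [624.2 268.7] [  42  198 3869] [0.5197 0.1151 0.018 ]
blob [318.5 230.9] [ 110  104 8868] [0.5445 0.3013 0.018 ]
[0.5434 0.3012] 400 18
at [0.5449 0.3    0.0701] yaw -0.1 t 37.0 w 0.0854 SHIFT mm [-1.6 -1.2 58.6] tilt [ 0.002  0.    -1.   ] RZ -0.1
(array([0.6403, 0.2832]), 379, 16)
```

Emit:
{"op": "jog_arm", "data": {
  "rows": [
    {"dx": -0.0015, "dy": -0.001, "dz": 0.03, "rx": 0, "ry": 0, "rz": 0, "gripper": 1},
    {"dx": 0, "dy": 0, "dz": 0.02, "rx": 0, "ry": 0, "rz": 0, "gripper": 1},
    {"dx": 0, "dy": 0, "dz": 0.008, "rx": 0, "ry": 0, "rz": 0, "gripper": 1},
    {"dx": 0, "dy": 0, "dz": 0, "rx": 0, "ry": 0, "rz": 0, "gripper": 1},
    {"dx": 0, "dy": 0, "dz": 0, "rx": 0, "ry": 0, "rz": 0, "gripper": -1},
    {"dx": 0, "dy": 0, "dz": 0, "rx": 0, "ry": 0, "rz": 0, "gripper": -1},
    {"dx": 0, "dy": 0, "dz": 0, "rx": 0, "ry": 0, "rz": 0, "gripper": -1},
    {"dx": 0, "dy": 0, "dz": 0, "rx": 0, "ry": 0, "rz": 0, "gripper": -1},
    {"dx": 0, "dy": 0, "dz": 0, "rx": 0, "ry": 0, "rz": 0, "gripper": -1}
  ],
  "newtons": 50
}}

```text
time_s: 38.15
tcp_pos: [0.543, 0.3016, 0.0123]
eef_rot: [-0.0, 1.0, -0.0, 0.001]
wrist_force: [-0.6, -0.8, 5.6]
grip_width: 0.0633
finger_force: 54.1
```

Emit:
{"op": "jog_arm", "data": {
  "rows": [
    {"dx": 0, "dy": 0, "dz": -0.01, "rx": 0, "ry": 0, "rz": 0, "gripper": -1},
    {"dx": 0, "dy": 0, "dz": -0.025, "rx": 0, "ry": 0, "rz": 0, "gripper": -1},
    {"dx": 0, "dy": 0, "dz": -0.03, "rx": 0, "ry": 0, "rz": 0, "gripper": -1},
    {"dx": 0, "dy": 0, "dz": -0.015, "rx": 0, "ry": 0, "rz": 0, "gripper": -1},
    {"dx": 0, "dy": 0, "dz": 0, "rx": 0, "ry": 0, "rz": 0, "gripper": -1},
    {"dx": 0, "dy": 0, "dz": 0, "rx": 0, "ry": 0, "rz": 0, "gripper": -1}
  ]
}}

```text
time_s: 38.9
tcp_pos: [0.5415, 0.3016, 0.0899]
eef_rot: [0.0, 1.0, -0.0, -0.001]
wrist_force: [-0.9, -0.4, -0.3]
grip_width: 0.0635
finger_force: 54.9
```

```bash
python3 - <<'E'
from meas import *
st=bot.observe();s=bot.snapshot('wrist');c=cam(s,st);np.savez('w17.npz',**s,**st)
p=np.array(st['tcp_pos'])
for h in (.003,.005,.007): x,n,k=discs(s,c,p[2]+h,p[:2]);print(h,x,n,k,'rel',(x-p[:2]).round(4))
go(.5912,.097,.057,0,st)
E
```

```text
0.003 [0.5407 0.3018] 566 18 rel [-0.0008  0.0002]
0.005 [0.542  0.3018] 623 18 rel [0.0005 0.0002]
0.007 [0.5429 0.3017] 616 18 rel [0.0014 0.0001]
at [0.5415 0.3016 0.0899] yaw -0.0 t 38.9 w 0.0635 SHIFT mm [ 49.9 204.5  32.9] tilt [-0.002 -0.    -1.   ] RZ -0.0
```

Emit:
{"op": "jog_arm", "data": {
  "rows": [
    {"dx": 0.0062, "dy": 0.0256, "dz": 0, "rx": 0, "ry": 0, "rz": 0, "gripper": -1},
    {"dx": 0.0062, "dy": 0.0256, "dz": 0, "rx": 0, "ry": 0, "rz": 0, "gripper": -1},
    {"dx": 0.0062, "dy": 0.0256, "dz": 0, "rx": 0, "ry": 0, "rz": 0, "gripper": -1},
    {"dx": 0.0062, "dy": 0.0256, "dz": 0, "rx": 0, "ry": 0, "rz": 0, "gripper": -1},
    {"dx": 0.0062, "dy": 0.0256, "dz": 0, "rx": 0, "ry": 0, "rz": 0, "gripper": -1},
    {"dx": 0.0062, "dy": 0.0256, "dz": 0, "rx": 0, "ry": 0, "rz": 0, "gripper": -1},
    {"dx": 0.0062, "dy": 0.0256, "dz": 0, "rx": 0, "ry": 0, "rz": 0, "gripper": -1},
    {"dx": 0.0062, "dy": 0.0256, "dz": 0, "rx": 0, "ry": 0, "rz": 0, "gripper": -1},
    {"dx": 0, "dy": 0, "dz": 0, "rx": 0, "ry": 0, "rz": 0, "gripper": -1},
    {"dx": 0, "dy": 0, "dz": 0, "rx": 0, "ry": 0, "rz": 0, "gripper": -1}
  ]
}}

```text
time_s: 40.2
tcp_pos: [0.591, 0.0979, 0.09]
eef_rot: [-0.001, 1.0, 0.0, -0.001]
wrist_force: [-0.7, 0.8, -0.9]
grip_width: 0.0629
finger_force: 54.9
```

```bash
python3 - <<'E'
from meas import *
st=bot.observe();go(.5908,.0968,.0575,0,st)
E
```

```text
at [0.591  0.0979 0.09  ] yaw 0.0 t 40.2 w 0.0629 SHIFT mm [-0.1  1.1 32.5] tilt [-0.002  0.001 -1.   ] RZ 0.0
```

Emit:
{"op": "jog_arm", "data": {
  "rows": [
    {"dx": 0, "dy": 0.001, "dz": 0.015, "rx": 0, "ry": 0, "rz": 0, "gripper": -1},
    {"dx": 0, "dy": 0, "dz": 0.01, "rx": 0, "ry": 0, "rz": 0, "gripper": -1},
    {"dx": 0, "dy": 0, "dz": 0.004, "rx": 0, "ry": 0, "rz": 0, "gripper": -1},
    {"dx": 0, "dy": 0, "dz": 0.003, "rx": 0, "ry": 0, "rz": 0, "gripper": -1},
    {"dx": 0, "dy": 0, "dz": 0, "rx": 0, "ry": 0, "rz": 0, "gripper": -1},
    {"dx": 0, "dy": 0, "dz": 0, "rx": 0, "ry": 0, "rz": 0, "gripper": -1}
  ]
}}

```text
time_s: 40.95
tcp_pos: [0.592, 0.0956, 0.0591]
eef_rot: [-0.0, 1.0, -0.0, 0.0]
wrist_force: [-0.1, 0.7, 0.2]
grip_width: 0.0634
finger_force: 54.9
```

Emit:
{"op": "jog_arm", "data": {
  "rows": [
    {"dx": 0, "dy": 0, "dz": 0, "rx": 0, "ry": 0, "rz": 0, "gripper": 1},
    {"dx": 0, "dy": 0, "dz": 0, "rx": 0, "ry": 0, "rz": 0, "gripper": 1},
    {"dx": 0, "dy": 0, "dz": 0, "rx": 0, "ry": 0, "rz": 0, "gripper": 1},
    {"dx": 0, "dy": 0, "dz": -0.02, "rx": 0, "ry": 0, "rz": 0, "gripper": 1},
    {"dx": 0, "dy": 0, "dz": -0.04, "rx": 0, "ry": 0, "rz": 0, "gripper": 1},
    {"dx": 0, "dy": 0, "dz": -0.05, "rx": 0, "ry": 0, "rz": 0, "gripper": 1},
    {"dx": 0, "dy": 0, "dz": -0.05, "rx": 0, "ry": 0, "rz": 0, "gripper": 1},
    {"dx": 0, "dy": 0, "dz": 0, "rx": 0, "ry": 0, "rz": 0, "gripper": 1},
    {"dx": 0, "dy": 0, "dz": 0, "rx": 0, "ry": 0, "rz": 0, "gripper": 1}
  ]
}}

```text
time_s: 42.08
tcp_pos: [0.5913, 0.0959, 0.2194]
eef_rot: [-0.0, 1.0, -0.0, 0.0]
wrist_force: [-0.9, 0.7, -0.4]
grip_width: 0.0855
finger_force: 0.0
```

```bash
python3 - <<'E'
from meas import *
st=bot.observe();s=bot.snapshot('wrist');c=cam(s,st);np.savez('w18.npz',**s,**st)
r=rings(s,c);print(r);x=occ(s,c,(.5912,.097));go(.639,.282,.2,0)
t=bot.snapshot('top');white(t,cam(t),.018,(205,150,270,310))
E
```

```text
[(array([0.4842, 0.0955]), 417, 12), (array([0.5899, 0.0969]), 672, 18), (array([ 0.5919, -0.0072]), 693, 18), (array([ 0.4871, -0.01  ]), 504, 15)]
vis 179 tan 293 gry 125 cost 5.4 carrier [0.592  0.0961] off mm [ 0.8 -0.9]
at [0.5909 0.0959 0.2185] yaw -0.0 t 42.1 w 0.0856 SHIFT mm [  48.  -186.1   18.5] tilt [-0.001  0.    -1.   ] RZ -0.0
```

```bash
python3 - <<'E'
from meas import *
f=np.load('w18.npz');c=cam(f,f);occ(f,c,(.5899,.0968));occ(f,c,(.5905,.0968))
white(f,c,.018,(0,0,640,400),800,20000)
s=bot.snapshot('side');white(s,cam(s),.018,(330,180,480,380),150,1500)
t=bot.snapshot('top');white(t,cam(t),.018,(200,140,275,310),60,900)
E
```

```text
vis 180 tan 293 gry 102 cost 6.0 carrier [0.5919 0.0961] off mm [ 2.  -0.7]
vis 179 tan 285 gry 113 cost 6.7 carrier [0.5919 0.0961] off mm [ 1.4 -0.7]
blob [129.1 129.1] [  65   67 3357] [0.6419 0.2831 0.018 ]
blob [430.5 183.3] [  76   74 4401] [ 0.5876 -0.016   0.018 ]
blob [409.4 282.9] [  66   62 1696] [ 0.4749 -0.0024  0.018 ]
blob [391.  292.6] [ 27  26 538] [0.6434 0.2847 0.018 ]
```

Carrier 2 is about 1.5 mm off centre, with the whole ring visible around it. Next is carrier 3.

Emit:
{"op": "jog_arm", "data": {
  "rows": [
    {"dx": 0.007, "dy": -0.027, "dz": 0, "rx": 0, "ry": 0, "rz": 0, "gripper": 1},
    {"dx": 0.007, "dy": -0.027, "dz": 0, "rx": 0, "ry": 0, "rz": 0, "gripper": 1},
    {"dx": 0.007, "dy": -0.027, "dz": 0, "rx": 0, "ry": 0, "rz": 0, "gripper": 1},
    {"dx": 0.007, "dy": -0.027, "dz": 0, "rx": 0, "ry": 0, "rz": 0, "gripper": 1},
    {"dx": 0.007, "dy": -0.027, "dz": 0.02, "rx": 0, "ry": 0, "rz": 0, "gripper": 1},
    {"dx": 0.007, "dy": -0.026, "dz": 0.03, "rx": 0, "ry": 0, "rz": 0, "gripper": 1},
    {"dx": 0.007, "dy": -0.026, "dz": 0.04, "rx": 0, "ry": 0, "rz": 0, "gripper": 1},
    {"dx": 0, "dy": 0, "dz": 0.04, "rx": 0, "ry": 0, "rz": 0, "gripper": 1},
    {"dx": 0, "dy": 0, "dz": 0.018, "rx": 0, "ry": 0, "rz": 0, "gripper": 1},
    {"dx": 0, "dy": 0, "dz": 0, "rx": 0, "ry": 0, "rz": 0, "gripper": 1},
    {"dx": 0, "dy": 0, "dz": 0, "rx": 0, "ry": 0, "rz": 0, "gripper": 1}
  ]
}}

```text
time_s: 43.65
tcp_pos: [0.6422, 0.2821, 0.0726]
eef_rot: [-0.0, 1.0, -0.001, 0.001]
wrist_force: [0.4, -0.8, 0.9]
grip_width: 0.0854
finger_force: 0.0
```

```bash
python3 - <<'E'
from meas import *
st,s,c=look(name='w19');x,n,k=discs(s,c,.018,(.640,.283));print(x,n,k);go(x[0],x[1],.0115,0,st);print(np.round(st['qpos'],2))
E
```

```text
blob [319.1 229.3] [ 109  103 8752] [0.642 0.283 0.018]
blob [597.  275.6] [  80   76 3780] [0.6113 0.1105 0.018 ]
[0.6408 0.2831] 395 18
at [0.6422 0.2821 0.0726] yaw -0.1 t 43.6 w 0.0854 SHIFT mm [-1.6 -1.  61.1] tilt [ 0.003  0.    -1.   ] RZ -0.1
[-0.75  1.08  0.6   1.45 -0.73  0.84 -1.48]
```

Emit:
{"op": "jog_arm", "data": {
  "rows": [
    {"dx": -0.0015, "dy": -0.001, "dz": 0.032, "rx": 0, "ry": 0, "rz": 0, "gripper": 1},
    {"dx": 0, "dy": 0, "dz": 0.02, "rx": 0, "ry": 0, "rz": 0, "gripper": 1},
    {"dx": 0, "dy": 0, "dz": 0.008, "rx": 0, "ry": 0, "rz": 0, "gripper": 1},
    {"dx": 0, "dy": 0, "dz": 0, "rx": 0, "ry": 0, "rz": 0, "gripper": 1},
    {"dx": 0, "dy": 0, "dz": 0, "rx": 0, "ry": 0, "rz": 0, "gripper": -1},
    {"dx": 0, "dy": 0, "dz": 0, "rx": 0, "ry": 0, "rz": 0, "gripper": -1},
    {"dx": 0, "dy": 0, "dz": 0, "rx": 0, "ry": 0, "rz": 0, "gripper": -1},
    {"dx": 0, "dy": 0, "dz": 0, "rx": 0, "ry": 0, "rz": 0, "gripper": -1},
    {"dx": 0, "dy": 0, "dz": 0, "rx": 0, "ry": 0, "rz": 0, "gripper": -1}
  ]
}}

```text
time_s: 44.82
tcp_pos: [0.6406, 0.2837, 0.0126]
eef_rot: [-0.0, 1.0, -0.0, 0.001]
wrist_force: [-0.9, -0.7, 6.0]
grip_width: 0.0634
finger_force: 55.0
```

Emit:
{"op": "jog_arm", "data": {
  "rows": [
    {"dx": 0, "dy": 0, "dz": -0.01, "rx": 0, "ry": 0, "rz": 0, "gripper": -1},
    {"dx": 0, "dy": 0, "dz": -0.025, "rx": 0, "ry": 0, "rz": 0, "gripper": -1},
    {"dx": 0, "dy": 0, "dz": -0.03, "rx": 0, "ry": 0, "rz": 0, "gripper": -1},
    {"dx": 0, "dy": 0, "dz": -0.025, "rx": 0, "ry": 0, "rz": 0, "gripper": -1},
    {"dx": 0, "dy": 0, "dz": 0, "rx": 0, "ry": 0, "rz": 0, "gripper": -1},
    {"dx": 0, "dy": 0, "dz": 0, "rx": 0, "ry": 0, "rz": 0, "gripper": -1}
  ]
}}

```text
time_s: 45.58
tcp_pos: [0.6388, 0.2838, 0.1007]
eef_rot: [-0.0, 1.0, -0.0, -0.0]
wrist_force: [-0.5, -0.1, -0.8]
grip_width: 0.0637
finger_force: 54.9
```

```bash
python3 - <<'E'
from meas import *
st=bot.observe();s=bot.snapshot('wrist');c=cam(s,st);np.savez('w20.npz',**s,**st)
p=np.array(st['tcp_pos'])
for h in (.003,.005,.007): x,n,k=discs(s,c,p[2]+h,p[:2]);print(h,x,n,k,'rel',(x-p[:2]).round(4))
go(.5928,-.0078,.057,0,st)
E
```

```text
0.003 [0.6384 0.284 ] 559 18 rel [-0.0004  0.0002]
0.005 [0.6396 0.284 ] 607 18 rel [0.0008 0.0002]
0.007 [0.6405 0.2839] 599 18 rel [0.0017 0.0001]
at [0.6388 0.2838 0.1007] yaw -0.0 t 45.6 w 0.0637 SHIFT mm [-45.8 291.6  43.6] tilt [-0.001  0.    -1.   ] RZ -0.0
```

Emit:
{"op": "jog_arm", "data": {
  "rows": [
    {"dx": -0.0043, "dy": 0.0265, "dz": 0, "rx": 0, "ry": 0, "rz": 0, "gripper": -1},
    {"dx": -0.0043, "dy": 0.0265, "dz": 0, "rx": 0, "ry": 0, "rz": 0, "gripper": -1},
    {"dx": -0.0043, "dy": 0.0265, "dz": 0, "rx": 0, "ry": 0, "rz": 0, "gripper": -1},
    {"dx": -0.0043, "dy": 0.0265, "dz": 0, "rx": 0, "ry": 0, "rz": 0, "gripper": -1},
    {"dx": -0.0043, "dy": 0.0265, "dz": 0, "rx": 0, "ry": 0, "rz": 0, "gripper": -1},
    {"dx": -0.0043, "dy": 0.0265, "dz": 0, "rx": 0, "ry": 0, "rz": 0, "gripper": -1},
    {"dx": -0.0043, "dy": 0.0265, "dz": 0, "rx": 0, "ry": 0, "rz": 0, "gripper": -1},
    {"dx": -0.0043, "dy": 0.0265, "dz": 0, "rx": 0, "ry": 0, "rz": 0, "gripper": -1},
    {"dx": -0.0043, "dy": 0.0265, "dz": 0, "rx": 0, "ry": 0, "rz": 0, "gripper": -1},
    {"dx": -0.0043, "dy": 0.0265, "dz": 0, "rx": 0, "ry": 0, "rz": 0, "gripper": -1},
    {"dx": -0.0043, "dy": 0.0265, "dz": 0, "rx": 0, "ry": 0, "rz": 0, "gripper": -1},
    {"dx": 0, "dy": 0, "dz": 0, "rx": 0, "ry": 0, "rz": 0, "gripper": -1},
    {"dx": 0, "dy": 0, "dz": 0, "rx": 0, "ry": 0, "rz": 0, "gripper": -1}
  ]
}}

```text
time_s: 47.25
tcp_pos: [0.5916, -0.0066, 0.1001]
eef_rot: [-0.001, 1.0, 0.0, -0.001]
wrist_force: [0.8, 0.6, -1.4]
grip_width: 0.0632
finger_force: 54.9
```

```bash
python3 - <<'E'
from meas import *
st=bot.observe();go(.5915,-.0080,.0575,0,st)
E
```

```text
at [ 0.5916 -0.0066  0.1001] yaw 0.0 t 47.2 w 0.0632 SHIFT mm [-0.   1.4 42.6] tilt [-0.001  0.001 -1.   ] RZ 0.0
```

Emit:
{"op": "jog_arm", "data": {
  "rows": [
    {"dx": 0, "dy": 0, "dz": 0.02, "rx": 0, "ry": 0, "rz": 0, "gripper": -1},
    {"dx": 0, "dy": 0, "dz": 0.014, "rx": 0, "ry": 0, "rz": 0, "gripper": -1},
    {"dx": 0, "dy": 0, "dz": 0.005, "rx": 0, "ry": 0, "rz": 0, "gripper": -1},
    {"dx": 0, "dy": 0, "dz": 0.003, "rx": 0, "ry": 0, "rz": 0, "gripper": -1},
    {"dx": 0, "dy": 0, "dz": 0, "rx": 0, "ry": 0, "rz": 0, "gripper": -1},
    {"dx": 0, "dy": 0, "dz": 0, "rx": 0, "ry": 0, "rz": 0, "gripper": -1}
  ]
}}

```text
time_s: 48.0
tcp_pos: [0.5921, -0.0079, 0.0592]
eef_rot: [0.0, 1.0, -0.0, 0.0]
wrist_force: [-0.2, -0.4, -0.6]
grip_width: 0.0635
finger_force: 55.0
```

Emit:
{"op": "jog_arm", "data": {
  "rows": [
    {"dx": 0, "dy": 0, "dz": 0, "rx": 0, "ry": 0, "rz": 0, "gripper": 1},
    {"dx": 0, "dy": 0, "dz": 0, "rx": 0, "ry": 0, "rz": 0, "gripper": 1},
    {"dx": 0, "dy": 0, "dz": 0, "rx": 0, "ry": 0, "rz": 0, "gripper": 1},
    {"dx": 0, "dy": 0, "dz": -0.02, "rx": 0, "ry": 0, "rz": 0, "gripper": 1},
    {"dx": 0, "dy": 0, "dz": -0.04, "rx": 0, "ry": 0, "rz": 0, "gripper": 1},
    {"dx": 0, "dy": 0, "dz": -0.05, "rx": 0, "ry": 0, "rz": 0, "gripper": 1},
    {"dx": 0, "dy": 0, "dz": -0.05, "rx": 0, "ry": 0, "rz": 0, "gripper": 1},
    {"dx": 0, "dy": 0, "dz": 0, "rx": 0, "ry": 0, "rz": 0, "gripper": 1},
    {"dx": 0, "dy": 0, "dz": 0, "rx": 0, "ry": 0, "rz": 0, "gripper": 1}
  ]
}}

```text
time_s: 49.12
tcp_pos: [0.5913, -0.0074, 0.2184]
eef_rot: [-0.0, 1.0, -0.0, -0.0]
wrist_force: [-0.2, 0.9, -0.5]
grip_width: 0.0852
finger_force: 0.0
```

```bash
python3 - <<'E'
from meas import *
st=bot.observe();s=bot.snapshot('wrist');c=cam(s,st);np.savez('w21.npz',**s,**st)
r=rings(s,c);print(r)
for g in ((.5933,-.0078),r[2][0]): occ(s,c,g)
g=(.5912,.097);occ(s,c,g)
im=s['img'];save('w21.png',im)
t=bot.snapshot('top');np.savez('top3.npz',**t)
sd=bot.snapshot('side');np.savez('side3.npz',**sd)
white(t,cam(t),.018,(200,140,275,310),60,900)
E
```

```text
[(array([0.4852, 0.0978]), 370, 11), (array([0.5896, 0.099 ]), 590, 14), (array([ 0.5909, -0.0071]), 615, 15), (array([ 0.4875, -0.0084]), 564, 18)]
vis 150 tan 287 gry 105 cost 13.2 carrier [ 0.5925 -0.008 ] off mm [-0.8 -0.2]
vis 146 tan 292 gry 81 cost 8.3 carrier [ 0.5912 -0.0075] off mm [ 0.3 -0.4]
vis 133 tan 807 gry 73 cost 4.7 carrier [0.592  0.0961] off mm [ 0.8 -0.9]
```

All three carriers are in rings, 0.5–1.5 mm off centre. Now I'll locate the lever.

```bash
python3 - <<'E'
from meas import *
t=np.load('top0.npz');ct=cam(t);s=np.load('side0.npz');cs=cam(s)
print('block',ray(ct,632/4.4+270,141/4.4+170,.067))
def dark(f,box):
    x0,y0,x1,y1=box;g=f['img'][y0:y1,x0:x1].max(2);n,l,st,ce=cv2.connectedComponentsWithStats((g<60).astype('uint8'))
    for i in range(1,n):
        if st[i,4]>15: print(box[:2],(ce[i]+[x0,y0]).round(1),st[i])
dark(t,(392,190,436,213));dark(s,(215,130,262,165))
for z in (.1,.11,.12,.13,.135): 
    p=ray(ct,425.7,198.4,z);print(z,p.round(4),proj(cs,p).round(1))
t3=np.load('top3.npz');dark(t3,(392,190,436,213))
save('side_l.png',cv2.resize(s['img'][100:200,190:310],None,fx=5,fy=5))
go(.57,-.3,.25,0)
E
```

```text
block [ 0.57564939 -0.23612654  0.067     ]
(392, 190) [424.8 198.3] [ 27   3  13  12 122]
(392, 190) [409.2 200.8] [12  6 11  9 44]
(215, 130) [237.5 132.1] [15  0 15  6 45]
(215, 130) [232.2 144.7] [ 10   9  14  13 107]
0.1 [ 0.5808 -0.2626  0.1   ] [230.3 151.9]
0.11 [ 0.5794 -0.2602  0.11  ] [230.8 149.7]
0.12 [ 0.578  -0.2578  0.12  ] [231.3 147.4]
0.13 [ 0.5766 -0.2554  0.13  ] [231.9 145.2]
0.135 [ 0.5758 -0.2541  0.135 ] [232.1 144. ]
(392, 190) [424.8 198.3] [ 27   3  13  12 122]
(392, 190) [409.3 200.8] [13  6 10  9 43]
at [ 0.5909 -0.0075  0.2173] yaw -0.0 t 49.3 w 0.0854 SHIFT mm [-20.8 292.5 -32.7] tilt [-0.003  0.    -1.   ] RZ -0.0
```

View pics/side_l.png

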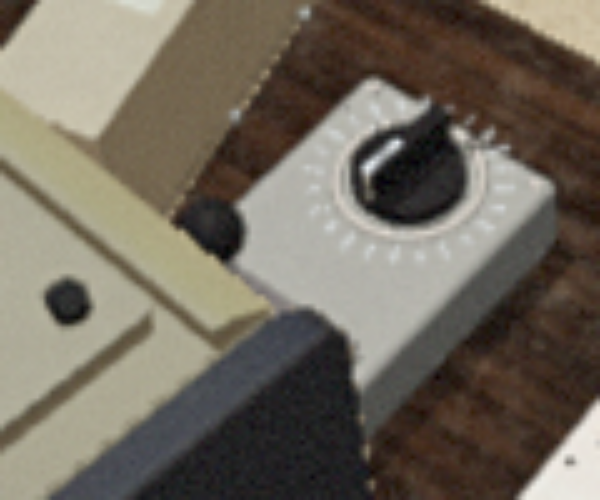

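The side crop shows the lever ball at (210,230) beside the cabinet corner, with the knob clear. It leans slightly away from the table, which fits the hold notch. I'll check clearances to the cabinet and the box numerically.

```bash
python3 - <<'E'
from meas import *
t=np.load('top0.npz');ct=cam(t);g=t['img'].mean(2).astype(int)
print('col425',[(v,g[v,425]) for v in range(84,186,3)])
print('row200',[(u,g[200,u]) for u in range(436,520,3)])
for v in (150,155,160): print(v,ray(ct,425,v,0).round(3))
f=np.load('w4.npz');c=cam(f,f)
for z in (0,.05,.1): print(z,'box corner wrist',ray(c,104,235,z).round(3),'top bl',ray(ct,452,207,z).round(3),ray(ct,485,200,z).round(3))
go(.579,-.25,.25,180);print(np.round(bot.observe()['qpos'],2))
E
```

```text
col425 [(84, np.int64(168)), (87, np.int64(167)), (90, np.int64(150)), (93, np.int64(78)), (96, np.int64(77)), (99, np.int64(77)), (102, np.int64(78)), (105, np.int64(78)), (108, np.int64(80)), (111, np.int64(76)), (114, np.int64(79)), (117, np.int64(80)), (120, np.int64(79)), (123, np.int64(77)), (126, np.int64(77)), (129, np.int64(78)), (132, np.int64(80)), (135, np.int64(79)), (138, np.int64(80)), (141, np.int64(76)), (144, np.int64(75)), (147, np.int64(78)), (150, np.int64(76)), (153, np.int64(81)), (156, np.int64(54)), (159, np.int64(76)), (162, np.int64(55)), (165, np.int64(37)), (168, np.int64(47)), (171, np.int64(48)), (174, np.int64(55)), (177, np.int64(43)), (180, np.int64(110)), (183, np.int64(203))]
row200 [(436, np.int64(176)), (439, np.int64(68)), (442, np.int64(54)), (445, np.int64(59)), (448, np.int64(53)), (451, np.int64(56)), (454, np.int64(41)), (457, np.int64(73)), (460, np.int64(51)), (463, np.int64(66)), (466, np.int64(68)), (469, np.int64(51)), (472, np.int64(71)), (475, np.int64(91)), (478, np.int64(124)), (481, np.int64(206)), (484, np.int64(199)), (487, np.int64(203)), (490, np.int64(187)), (493, np.int64(51)), (496, np.int64(42)), (499, np.int64(38)), (502, np.int64(35)), (505, np.int64(31)), (508, np.int64(41)), (511, np.int64(46)), (514, np.int64(39)), (517, np.int64(114))]
150 [ 0.744 -0.292  0.   ]
155 [ 0.728 -0.291  0.   ]
160 [ 0.713 -0.291  0.   ]
0 box corner wrist [ 0.566 -0.358  0.   ] top bl [ 0.568 -0.363  0.   ] [ 0.587 -0.462  0.   ]
0.05 box corner wrist [ 0.547 -0.324  0.05 ] top bl [ 0.562 -0.348  0.05 ] [ 0.58  -0.443  0.05 ]
0.1 box corner wrist [ 0.528 -0.29   0.1  ] top bl [ 0.556 -0.333  0.1  ] [ 0.573 -0.424  0.1  ]
at [ 0.5909 -0.0075  0.2173] yaw -0.0 t 49.3 w 0.0854 SHIFT mm [-11.8 242.5 -32.7] tilt [-0.003  0.    -1.   ] RZ 180.0
[-0.41  0.76  0.64  1.72 -0.57  0.87 -1.09]
```

Emit:
{"op": "jog_arm", "data": {
  "rows": [
    {"dx": 0, "dy": 0, "dz": -0.033, "rx": 0, "ry": 0, "rz": 0, "gripper": 1},
    {"dx": -0.0064, "dy": 0.0303, "dz": 0, "rx": 0, "ry": 0, "rz": 0, "gripper": 1},
    {"dx": -0.0064, "dy": 0.0303, "dz": 0, "rx": 0, "ry": 0, "rz": 0, "gripper": 1},
    {"dx": -0.0064, "dy": 0.0303, "dz": 0, "rx": 0, "ry": 0, "rz": 0, "gripper": 1},
    {"dx": -0.0064, "dy": 0.0303, "dz": 0, "rx": 0, "ry": 0, "rz": 0, "gripper": 1},
    {"dx": -0.0064, "dy": 0.0303, "dz": 0, "rx": 0, "ry": 0, "rz": 0, "gripper": 1},
    {"dx": -0.0064, "dy": 0.0303, "dz": 0, "rx": 0, "ry": 0, "rz": 0, "gripper": 1},
    {"dx": -0.0064, "dy": 0.0303, "dz": 0, "rx": 0, "ry": 0, "rz": 0, "gripper": 1},
    {"dx": -0.0064, "dy": 0.0303, "dz": 0, "rx": 0, "ry": 0, "rz": 0, "gripper": 1},
    {"dx": 0, "dy": 0, "dz": 0, "rx": 0, "ry": 0, "rz": 0, "gripper": 1},
    {"dx": 0, "dy": 0, "dz": 0, "rx": 0, "ry": 0, "rz": 0, "gripper": 1}
  ]
}}

```text
time_s: 50.65
tcp_pos: [0.5403, -0.2492, 0.2508]
eef_rot: [-0.001, 1.0, -0.0, -0.001]
wrist_force: [-0.1, 0.3, 0.1]
grip_width: 0.0853
finger_force: 0.0
```

```bash
cat >> meas.py <<'E'
def ball(s,c,x=.578,py=-.2325):
    g=cv2.medianBlur(cv2.cvtColor(s['img'],cv2.COLOR_RGB2GRAY),3)
    for th in (45,60,80):
        n,l,stt,ce=cv2.connectedComponentsWithStats((g<th).astype('uint8'))
        for i in range(1,n):
            q=ray(c,*ce[i],.13)
            if stt[i,4]>150 and abs(q[0]-x)<.05 and -.33<q[1]<-.12: print(th,ce[i].round(1),stt[i],q.round(4))
E
python3 - <<'E'
from meas import *
st=bot.observe();s=bot.snapshot('wrist');c=cam(s,st);np.savez('w22.npz',**s,**st);save('w22.png',s['img'])
ball(s,c);go(.579,-.25,.12,0,st);print(proj(c,[.579,-.25,.1335]),np.round(st['qpos'],2))
u,v=proj(c,[.579,-.25,.1335]).astype(int)
g=s['img'].max(2).astype(int)
for vv in range(v-48,v+49,8): print(vv,g[vv,u-80:u+81:8])
E
```

```text
45 [408.8 129.1] [ 379   93   68   65 2192] [ 0.5948 -0.3145  0.13  ]
45 [314.5 148.5] [ 267  124   82   52 2402] [ 0.5805 -0.2444  0.13  ]
45 [394.3 184.5] [376 171  40  28 759] [ 0.5528 -0.3062  0.13  ]
45 [393.6 209.8] [383 205  26  11 196] [ 0.5323 -0.3068  0.13  ]
60 [315.8 208.8] [     0      0    640    400 150648] [ 0.5331 -0.2452  0.13  ]
60 [314.5 148.6] [ 267  124   83   52 2539] [ 0.5805 -0.2444  0.13  ]
80 [326.4 203.1] [     0      0    640    400 165509] [ 0.5378 -0.2536  0.13  ]
80 [313.5 148.3] [ 266  123   84   53 2721] [ 0.5806 -0.2436  0.13  ]
at [ 0.5403 -0.2492  0.2508] yaw -0.0 t 50.6 w 0.0853 SHIFT mm [ 38.8   1.  130.7] tilt [-0.001  0.002 -1.   ] RZ -0.0
[321.95763941 151.08850158] [ 0.01  0.71  0.63  1.67 -0.5   0.93 -0.74]
103 [190 187 187 190 186 190 190 192 192 192 192 196 195 193 195 192 198 193
  54  64  54]
111 [187 189 186 184 188 189 191 193 191 192 192 190 193 193 196 195 198 186
  65  49  47]
119 [127 103 131 128 130 129  88  86  85 100 130 126 124 120 117 113 194 179
  59  60  56]
127 [126  72 123 122 123 123  37  85  85  37 118  53 131 132 131 131 192 173
  74  71  70]
135 [124  79  86  87  34  47  35  72  86  22  28  27  26 135 135 136 193 165
  34  35  33]
143 [124  75  85  85  33  35  35  35  19  29  32  36  32  25 129 130 194 157
  46  46  55]
151 [124  79  83  84  85  85  34  85  24  30  41  47  34  28 125 124 191 146
  31  34  42]
159 [122  92  82  83  84  83  34  85  19  22  25  40  34  28 127 127 192 121
  70  76  68]
167 [118 186 101  84  78  83 105  73  77  19  22  24  21 129 129 128 189  75
  64  61  63]
175 [168 185 183 184 183 186 183 188 185 189  49  53 188 189 187 189 191  67
  52  49  52]
183 [163 184 186 181 184 182 186 185 189 190 187 187 187 189 191 191 189  56
  58  57  61]
191 [160 185 184 185 187 183 186 186 186 187 190 190 186 188 189 188 190  49
  57  44  44]
199 [158 184 184 184 186 186 185 185 187 184 185 187 187 185 184 187 189  64
  66  59  64]
```

Emit:
{"op": "jog_arm", "data": {
  "rows": [
    {"dx": 0.02, "dy": -0.002, "dz": 0, "rx": 0, "ry": 0, "rz": 0, "gripper": 1},
    {"dx": 0.019, "dy": -0.002, "dz": 0, "rx": 0, "ry": 0, "rz": 0, "gripper": 1},
    {"dx": 0, "dy": 0, "dz": 0.04, "rx": 0, "ry": 0, "rz": 0, "gripper": 1},
    {"dx": 0, "dy": 0, "dz": 0.04, "rx": 0, "ry": 0, "rz": 0, "gripper": 1},
    {"dx": 0, "dy": 0, "dz": 0.04, "rx": 0, "ry": 0, "rz": 0, "gripper": 1},
    {"dx": 0, "dy": 0, "dz": 0.02, "rx": 0, "ry": 0, "rz": 0, "gripper": 1},
    {"dx": 0, "dy": 0, "dz": 0.008, "rx": 0, "ry": 0, "rz": 0, "gripper": 0.5},
    {"dx": 0, "dy": 0, "dz": 0, "rx": 0, "ry": 0, "rz": 0, "gripper": 0.5},
    {"dx": 0, "dy": 0, "dz": 0, "rx": 0, "ry": 0, "rz": 0, "gripper": 0.5}
  ]
}}

```text
time_s: 51.82
tcp_pos: [0.5803, -0.2468, 0.1052]
eef_rot: [0.001, 1.0, -0.0, 0.001]
wrist_force: [0.0, 1.0, 0.6]
grip_width: 0.0641
finger_force: 0.0
```

Emit:
{"op": "jog_arm", "data": {
  "rows": [
    {"dx": 0, "dy": -0.008, "dz": 0, "rx": 0, "ry": 0, "rz": 0, "gripper": 0.5},
    {"dx": 0, "dy": -0.008, "dz": 0, "rx": 0, "ry": 0, "rz": 0, "gripper": 0.5},
    {"dx": 0, "dy": -0.006, "dz": 0, "rx": 0, "ry": 0, "rz": 0, "gripper": 0.5},
    {"dx": 0, "dy": 0, "dz": 0, "rx": 0, "ry": 0, "rz": 0, "gripper": 0.5}
  ]
}}

```text
time_s: 52.32
tcp_pos: [0.5797, -0.2235, 0.1039]
eef_rot: [-0.0, 1.0, 0.0, 0.0]
wrist_force: [-0.0, -0.7, -0.1]
grip_width: 0.0639
finger_force: 0.2
```

Emit:
{"op": "jog_arm", "data": {
  "rows": [
    {"dx": 0, "dy": -0.006, "dz": 0, "rx": 0, "ry": 0, "rz": 0, "gripper": 0.5},
    {"dx": 0, "dy": -0.006, "dz": 0, "rx": 0, "ry": 0, "rz": 0, "gripper": 0.5},
    {"dx": 0, "dy": -0.006, "dz": 0, "rx": 0, "ry": 0, "rz": 0, "gripper": 0.5},
    {"dx": 0, "dy": -0.005, "dz": 0, "rx": 0, "ry": 0, "rz": 0, "gripper": 0.5},
    {"dx": 0, "dy": 0, "dz": 0, "rx": 0, "ry": 0, "rz": 0, "gripper": 0.5}
  ]
}}

```text
time_s: 52.95
tcp_pos: [0.5799, -0.2063, 0.1049]
eef_rot: [0.004, 1.0, -0.002, 0.001]
wrist_force: [0.1, -2.6, 0.9]
grip_width: 0.0644
finger_force: 1.3
```

Emit:
{"op": "jog_arm", "data": {
  "rows": [
    {"dx": 0, "dy": -0.005, "dz": 0, "rx": 0, "ry": 0, "rz": 0, "gripper": 0.5},
    {"dx": 0, "dy": -0.005, "dz": 0, "rx": 0, "ry": 0, "rz": 0, "gripper": 0.5},
    {"dx": 0, "dy": -0.004, "dz": 0, "rx": 0, "ry": 0, "rz": 0, "gripper": 0.5},
    {"dx": 0, "dy": 0, "dz": 0, "rx": 0, "ry": 0, "rz": 0, "gripper": 0.5}
  ]
}}

```text
time_s: 53.45
tcp_pos: [0.5793, -0.1852, 0.1032]
eef_rot: [-0.001, 1.0, 0.001, -0.001]
wrist_force: [0.0, -0.2, 0.7]
grip_width: 0.0644
finger_force: 0.0
```

```bash
python3 - <<'E'
from meas import *
st=bot.observe();go(.5797,-.187,.104,0,st);print(np.round(st['wrist_force'],1))
t=bot.snapshot('top');np.savez('top4.npz',**t);ball(t,cam(t))
E
```

```text
at [ 0.5793 -0.1852  0.1032] yaw 0.1 t 53.5 w 0.0644 SHIFT mm [ 0.4  1.8 -0.8] tilt [-0.001  0.002 -1.   ] RZ 0.1
[ 0.  -0.2  0.7]
```

Emit:
{"op": "jog_arm", "data": {
  "rows": [
    {"dx": 0, "dy": -0.004, "dz": 0, "rx": 0, "ry": 0, "rz": 0, "gripper": 0.5},
    {"dx": 0, "dy": -0.004, "dz": 0, "rx": 0, "ry": 0, "rz": 0, "gripper": 0.5},
    {"dx": 0, "dy": 0, "dz": 0, "rx": 0, "ry": 0, "rz": 0, "gripper": 0.5},
    {"dx": 0, "dy": 0, "dz": 0, "rx": 0, "ry": 0, "rz": 0, "gripper": 0.5}
  ]
}}

```text
time_s: 54.0
tcp_pos: [0.5795, -0.1793, 0.1038]
eef_rot: [0.0, 1.0, -0.0, 0.0]
wrist_force: [-0.1, 0.7, -0.1]
grip_width: 0.0636
finger_force: 0.0
```

Emit:
{"op": "jog_arm", "data": {
  "rows": [
    {"dx": 0, "dy": 0, "dz": 0, "rx": 0, "ry": 0, "rz": 0, "gripper": 0.8},
    {"dx": 0, "dy": 0, "dz": -0.02, "rx": 0, "ry": 0, "rz": 0, "gripper": 0.8},
    {"dx": 0, "dy": 0, "dz": -0.04, "rx": 0, "ry": 0, "rz": 0, "gripper": 0.8},
    {"dx": 0, "dy": 0, "dz": -0.05, "rx": 0, "ry": 0, "rz": 0, "gripper": 0.8},
    {"dx": -0.02, "dy": 0, "dz": -0.04, "rx": 0, "ry": 0, "rz": 0, "gripper": 0.8},
    {"dx": -0.02, "dy": 0, "dz": 0, "rx": 0, "ry": 0, "rz": 0, "gripper": 0.8},
    {"dx": 0, "dy": 0, "dz": 0, "rx": 0, "ry": 0, "rz": 0, "gripper": 0.8},
    {"dx": 0, "dy": 0, "dz": 0, "rx": 0, "ry": 0, "rz": 0, "gripper": 0.8}
  ]
}}

```text
time_s: 55.0
tcp_pos: [0.5402, -0.1789, 0.2533]
eef_rot: [-0.0, 1.0, -0.0, 0.0]
wrist_force: [-0.8, -0.2, -0.2]
grip_width: 0.077
finger_force: 0.0
```

```bash
python3 - <<'E'
from meas import *
st=bot.observe();s=bot.snapshot('wrist');c=cam(s,st);np.savez('w23.npz',**s,**st)
ball(s,c);go(.579,-.18,.25,0,st)
pf=np.array([.579,-.1823,.122]);print('float ball px',proj(c,pf))
u,v=proj(c,pf).astype(int);g=s['img'].max(2).astype(int)
for vv in range(v-40,v+41,8): print(vv,g[vv,u-48:u+81:8])
print(rings(s,c))
for z in ((.4868,.0955),(.5912,.097),(.5933,-.0078)):
    try: occ(s,c,z)
    except Exception as e: print('out of view')
E
```

```text
45 [475.6 127.2] [ 448   90   59   69 2266] [ 0.596  -0.2949  0.13  ]
45 [458.6 182.2] [443 162  32  37 741] [ 0.554  -0.2868  0.13  ]
45 [450.2 213.8] [439 204  28  24 371] [ 0.5281 -0.2829  0.13  ]
60 [316.9 205. ] [     0      0    640    400 149085] [ 0.5355 -0.1759  0.13  ]
60 [389.6 142.4] [359 124  63  37 990] [ 0.5848 -0.2311  0.13  ]
80 [329.1 204.1] [     0      0    640    400 164117] [ 0.5362 -0.1856  0.13  ]
80 [389.5 142.6] [ 358  124   65   38 1120] [ 0.5846 -0.231   0.13  ]
at [ 0.5402 -0.1789  0.2533] yaw -0.0 t 55.0 w 0.077 SHIFT mm [38.8  1.1  3.3] tilt [ 0.  0. -1.] RZ -0.0
float ball px [325.01366549 148.95546518]
108 [ 50  32  47  34  74 186 183 181 181 185 182 185 183 184 184 183 183]
116 [ 40  34  34  40  77 143  78 114 111 109 106 102 101  96  88  76  74]
124 [ 29  25  23  30  80 129  44  40 119 121 122  55 123 122  97 124 121]
132 [ 30  26  35  28  83  21  26  29  26 123 126  53 127 126  54 125  53]
140 [ 40  39  39  43  17  27  31  34  32  24 146 154  53  54  54  53  54]
148 [ 28  28  25  29  19  29  36  48  34  27 129  54  55  54  53  55  54]
156 [ 57  57  61  44  49  20  32  34  33  23 118  71 124 124 101 124 124]
164 [ 50  51  56  39 122  14  19  18  24 122 123 124 123 126 125 126 123]
172 [ 59  65  51  35 130 180 180 178 178 178 176 182 176 182 181 181 178]
180 [ 62  66  60  45 133 180 180 178 176 176 176 178 178 179 179 179 178]
188 [ 49  60  52  36 136 181 179 180 178 176 179 177 179 180 180 179 179]
[(array([0.4856, 0.0982]), 416, 12), (array([0.5905, 0.1001]), 490, 13), (array([ 0.5922, -0.0045]), 522, 13), (array([ 0.4878, -0.0077]), 533, 18)]
vis 115 tan 1019 gry 56 cost 0.0 carrier [0.4856 0.0984] off mm [-1.2  2.9]
vis 119 tan 551 gry 55 cost 5.5 carrier [0.5921 0.0985] off mm [0.9 1.5]
vis 123 tan 1504 gry 123 cost 2.8 carrier [ 0.5924 -0.0069] off mm [-0.9  0.9]
```

```bash
python3 -c "
from h import *
print(np.round(bot.observe()['wrist_force'],1)); print(bot.sign_off())"
```

```text
[ 0.7 -0.  -1. ]
the job is handed in; nothing more can be done
None
```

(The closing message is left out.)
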